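# Set and lock the sprinkler manifold

### The arm

A 6-joint arm with a two-finger parallel gripper is mounted at the origin on the work surface. World frame = base frame: x ahead of the robot, y to its left, z up, the work surface at z = 0. Lengths are in mm, angles in rad, forces in N, time in s.
With the tool pointing down it reaches from about 400 to 925 mm from the base axis. Payload 12.5 kg.
Tool frame: the origin (TCP) lies at the very end of the fingers, on their centre line; the grasp point (between the pads) lies 19 mm behind it; x points along the fingers, y is the direction in which the jaws open and shut, and the axes are right-handed (so a half turn about x gives the same grasp; the last joint's range is limited). The gripper opens to 95 mm and grips with 3 to 60 N. Pads are 20 mm wide; open, the fingers measure 119 mm over their backs; the gripper's body (75 mm by 180 mm) begins 59 mm behind the grasp point.
Start: joints at [-1.276, 0.491, 1.559, -0, 1.092, -0.106], TCP at [243.871, -575.477, 214.661] pointing down, gripper open.
Joint ranges: [-3.1, 3.1], [-0.84, 2.19], [0.05, 2.79], [-1.13, 4.28], [0.06, 2.93], [-2.69, 2.69]. Speed limits (rad/s): [2.22, 2.22, 2.79, 3.14, 3.14, 3.14].

### API

Orientations are given as [roll, pitch, yaw] about the fixed x, y, z axes, in that order (R = Rz(yaw) Ry(pitch) Rx(roll)).
In Python, from cell import env, optics, job gives the robot as it stands.
- The arm moves only by the shell command python3 -m handwheel 'ROWS' [OPENING]. ROWS is JSON, a list of rows, each an object with "travel": the shift along the world's x, y, z in mm, a list of three; "roll": the turn about the world's z in degrees. In form: [{"travel": [dx, dy, dz], "roll": roll}, ...]. A call has 1 to 8 rows; each row is the pose to reach, as a shift and turn from the pose commanded when the call began; what a row does not reach only later rows make up. A row lasts 1/10 s, in which the tool goes at most 50 mm and 8.59 degrees, less where a joint would pass 70% of its speed; a pose out of reach is approached as far as the arm can. A call with a gripper value outside its range is refused whole. OPENING is the closure, from -1 (fully open) to 1 (shut), set as the call begins (- or left out, the last holds). The fingers move at their own pace and stop on an object; the grip force is fixed at half the most. Time passes only in rows, so rows that repeat a pose let the fingers close. It gives the time, the measured TCP pose, the force and the opening at its end, in the units of the state.
- env.state(): the state, without advancing time (a new reading comes with each control period).
- optics.read_camera(name): name is "scene" or "top" or "wrist"; returns the picture (384x512x3 uint8, red, green, blue); there is no depth.
- optics.camera_params(name): a dict with "fx", "fy", "cx", "cy" (pixels), "world_from_camera" (4x4, takes a point from camera to world coordinates). Camera axes: x right, y up, looking along -z (the intrinsics and any distortion apply to the point x, -y, -z); pixel columns grow to the right and rows downward; lengths in mm; the calibration is good to about 2 mm. A picture is of the moment at which its call begins: read the wrist's pose just before it. camera_params takes no time and is no camera call; for the wrist camera it gives the pose at the moment of the call.
- job.job_done(): hands the job in, once; it reports no verdict.
The state is a dict: "t": time; "joints": joint angles; "qvel": joint speeds; "tau": joint torques, N m; "eef_pos": TCP position; "tcp_rot": TCP orientation; "ft_force": force on the tool from outside, world axes, zero at the start; "moment": the same for the moment, N m; "opening": opening from 0.0 (shut) to 1.0 (fully open).
Only numpy, scipy, OpenCV 4.12 (cv2) and the standard library are available. Lean on these libraries where they do the work, as an engineer would, in place of code of your own. Each camera call takes 0.05 s, during which the arm holds its last target.

### The job

Get the sprinkler manifold ready: first shut the main valve fully and, with it shut, set one small valve half open (lever at 45 degrees) for each lock pin on the bench and lock it by pushing a pin fully home through the post's eye and the lever's eye behind it; it does not matter which valves you lock. Shut every small valve that gets no pin, and only then open the main valve fully again. Do not move a small valve before the main is shut, and leave the other things on the bench alone.

Things in the scene. Friction and masses are not known exactly. Their poses are not given: they have to be found in the camera images.
- manifold: Sprinkler manifold fixed to the bench: plywood board 130 x 450 mm, 6 mm thick, a brass header pipe and three small ball valves in a row. Origin on the bench top, z up, x away from the robot, y left along the row; turned up to 0.12 rad. The vertical valve axes lie at x 0, y 130 (zone1), -20 (zone2), -170 mm (zone3). A pin goes in level, towards -45 deg in this frame.
- feed: The main shut-off valve, larger, on its own 90 mm square steel foot fixed to the bench, left or right of the manifold. Origin on the bench under the valve's axis, z up. It may stand turned by up to 0.15 rad. Its lever (joint main) is 105 mm long and has no eye.
- main (a joint): Main lever's angle in rad about its vertical axis, 0 = shut (stop), 1.571 = fully open (stop), counter-clockwise from above. Shut, the lever points 135 deg counter-clockwise from feed's x axis; open, 225 deg. Friction 0.15 N m, stays where it is left.
- main_grip (a point): Middle of the black rubber grip of the main lever, 75 mm from its axis, 44 mm above the bench; the grip is a horizontal bar 62 mm long, 18 mm wide, 14 mm high. Clear beside it down to 20 mm above the bench.
- zone1 (a joint): Lever angle of zone1 in rad about its vertical axis, counter-clockwise from above: 0 = shut (stop; lever points along the manifold's +y), 0.785 = half open, 1.571 = fully open (stop; along the manifold's -x, towards the robot). Friction 0.12 N m, stays where it is left.
- zone1_grip (a point): Middle of the lever's black rubber grip, 50 mm from the axis, 44 mm above the bench: a level bar 36 mm long, 14 wide, 14 high. Clear beside it down to 25 mm. At the lever's end, 81 to 87 mm from the axis, a plate 26 mm wide, up to 73 mm above the bench, has a 14 mm square eye 62 mm above the bench.
- zone1_mouth (a point): Outer mouth of the post's eye of zone1: a level 14 mm square hole, 14 mm deep, 62 mm above the bench, through a dark steel post 26 mm wide, 73 mm high, 96 to 110 mm from the valve's axis, 135 deg from the manifold's x. The hole points at the axis; at half open the lever's eye lines up behind it. A home pin's tip lies 58 mm in, above the middle of the grip.
- zone2 (a joint): Lever angle of zone2 in rad about its vertical axis, counter-clockwise from above: 0 = shut (stop; lever points along the manifold's +y), 0.785 = half open, 1.571 = fully open (stop; along the manifold's -x, towards the robot). Friction 0.12 N m, stays where it is left.
- zone2_grip (a point): Middle of the lever's black rubber grip, 50 mm from the axis, 44 mm above the bench: a level bar 36 mm long, 14 wide, 14 high. Clear beside it down to 25 mm. At the lever's end, 81 to 87 mm from the axis, a plate 26 mm wide, up to 73 mm above the bench, has a 14 mm square eye 62 mm above the bench.
- zone2_mouth (a point): Outer mouth of the post's eye of zone2: a level 14 mm square hole, 14 mm deep, 62 mm above the bench, through a dark steel post 26 mm wide, 73 mm high, 96 to 110 mm from the valve's axis, 135 deg from the manifold's x. The hole points at the axis; at half open the lever's eye lines up behind it. A home pin's tip lies 58 mm in, above the middle of the grip.
- zone3 (a joint): Lever angle of zone3 in rad about its vertical axis, counter-clockwise from above: 0 = shut (stop; lever points along the manifold's +y), 0.785 = half open, 1.571 = fully open (stop; along the manifold's -x, towards the robot). Friction 0.12 N m, stays where it is left.
- zone3_grip (a point): Middle of the lever's black rubber grip, 50 mm from the axis, 44 mm above the bench: a level bar 36 mm long, 14 wide, 14 high. Clear beside it down to 25 mm. At the lever's end, 81 to 87 mm from the axis, a plate 26 mm wide, up to 73 mm above the bench, has a 14 mm square eye 62 mm above the bench.
- zone3_mouth (a point): Outer mouth of the post's eye of zone3: a level 14 mm square hole, 14 mm deep, 62 mm above the bench, through a dark steel post 26 mm wide, 73 mm high, 96 to 110 mm from the valve's axis, 135 deg from the manifold's x. The hole points at the axis; at half open the lever's eye lines up behind it. A home pin's tip lies 58 mm in, above the middle of the grip.
- pin1: A lock pin lying on the bench (may be absent: None): square aluminium head 14 x 14 x 36 mm, round steel rod 10 mm thick, 58 mm long, tapered tip; 60 g. Origin on its axis at the shoulder where rod meets head; x along the rod to the tip, head at x -36 to 0 mm. All pins are alike. A pin may lie about 2 deg tip down.
- pin1_tip (a point): Tip of that pin's rod, on its axis, 58 mm from the shoulder.
- pin2: A lock pin lying on the bench (may be absent: None): square aluminium head 14 x 14 x 36 mm, round steel rod 10 mm thick, 58 mm long, tapered tip; 60 g. Origin on its axis at the shoulder where rod meets head; x along the rod to the tip, head at x -36 to 0 mm. All pins are alike. A pin may lie about 2 deg tip down.
- pin2_tip (a point): Tip of that pin's rod, on its axis, 58 mm from the shoulder.
- pin3: A lock pin lying on the bench (may be absent: None): square aluminium head 14 x 14 x 36 mm, round steel rod 10 mm thick, 58 mm long, tapered tip; 60 g. Origin on its axis at the shoulder where rod meets head; x along the rod to the tip, head at x -36 to 0 mm. All pins are alike. A pin may lie about 2 deg tip down.
- pin3_tip (a point): Tip of that pin's rod, on its axis, 58 mm from the shoulder.
- tee: Bystander, leave alone: a loose brass pipe tee lying on the bench, 50 mm by 36 mm, 20 mm high. Origin at the underside.
- bushing: Bystander, leave alone: a loose brass reducing bushing standing on the bench, 28 mm wide, 24 mm high. Origin at the underside.
- spraycan: Bystander, leave alone: a grey spray can standing beside the manifold, 60 mm wide, 170 mm high. Origin at the underside.
- jar: Bystander, leave alone: a jar with a steel lid standing beside the manifold, 70 mm wide, 90 mm high. Origin at the underside.
There are look-alikes about, which are no part of the job. What is shaped like the pin1 but brown or red is not meant.

How it is judged:
By the outcome, as a careful person would: the job done as asked, in the order asked, and still so for the second after the job is handed in, with the robot touching nothing.
Of pin1, pin2, pin3 only 1 to 3 are there at a start; the rules pass over those that are not, and their reading is None.
At some moment in a run one of pin1, pin2, pin3 may be knocked a few centimetres aside while the robot is not near it.
Once in a run the grip may slacken for a moment while it holds something.
It also fails if it takes over 210 s, if anything falls off the work surface, if the arm or the gripper's body presses on something with over 40 N, if the wrist force passes 120 N, or if a joint passes its speed limit or range.

## Working session

There is one attempt and no reset: what is moved stays moved. The work goes in short steps, Python scripts to look and compute and a shell command to move; the robot and the scene stay as the last step left them, time stands still between calls to the robot, and variables do not carry over. Pictures are saved under pics/ and viewed, and the job is handed in when it is done.

```bash
ls; mkdir -p pics
python3 - <<'E'
from cell import env, optics, job
import cv2
print(env.state())
for n in ["scene","top","wrist"]:
    p=optics.camera_params(n); print(n,p)
    cv2.imwrite(f"pics/{n}0.png",optics.read_camera(n)[:,:,::-1])
E
```

```text
pics
{'t': 0.0, 'joints': array([-1.27557890e+00,  4.91577689e-01,  1.55944670e+00, -3.74026702e-05,
        1.09172167e+00, -1.05604677e-01]), 'qvel': array([-7.82565940e-04, -9.54093469e-04,  3.09026554e-05, -6.92895239e-04,
       -1.33976546e-03,  8.10367022e-04]), 'tau': array([-2.31212704e-03, -6.12643147e+01, -2.58183485e+01,  6.92591001e-02,
        4.82590136e-02, -1.07377684e-04]), 'eef_pos': array([ 243.79660752, -575.218925  ,  214.05144056]), 'tcp_rot': array([-1.6476487 ,  1.56964245,  1.89478331]), 'ft_force': array([0.15467478, 0.43728696, 0.47891893]), 'moment': array([0.02262005, 0.02416346, 0.0102103 ]), 'opening': 1.0000924336814765}
scene {'fx': 391.4677541347662, 'fy': 391.4677541347662, 'cx': 250.33532557828812, 'cy': 182.37449357748537, 'world_from_camera': array([[-8.71244725e-01, -4.07365327e-01,  2.73835937e-01,
         8.75353861e+02],
       [ 4.90749256e-01, -7.34156499e-01,  4.69232781e-01,
         5.02795333e+02],
       [ 9.88926774e-03,  5.43201368e-01,  8.39544208e-01,
         9.25914352e+02],
       [ 0.00000000e+00,  0.00000000e+00,  0.00000000
[... 276 characters left out ...]
39794910e-02,  4.05352328e-03,
         2.69381263e+01],
       [ 1.94998271e-03,  1.47323584e-01,  9.89086427e-01,
         1.39617938e+03],
       [ 0.00000000e+00,  0.00000000e+00,  0.00000000e+00,
         1.00000000e+00]])}
wrist {'fx': 296.65106491775754, 'fy': 296.65106491775754, 'cx': 260.1888029926744, 'cy': 191.0124745590393, 'world_from_camera': array([[ 3.89183219e-01,  8.79024342e-01,  2.75413560e-01,
         3.21597445e+02],
       [-9.21159324e-01,  3.71830648e-01,  1.14923753e-01,
        -5.42363739e+02],
       [-1.38642611e-03, -2.98426164e-01,  9.54431717e-01,
         3.84339749e+02],
       [ 0.00000000e+00,  0.00000000e+00,  0.00000000e+00,
         1.00000000e+00]])}
```

View pics/top0.png

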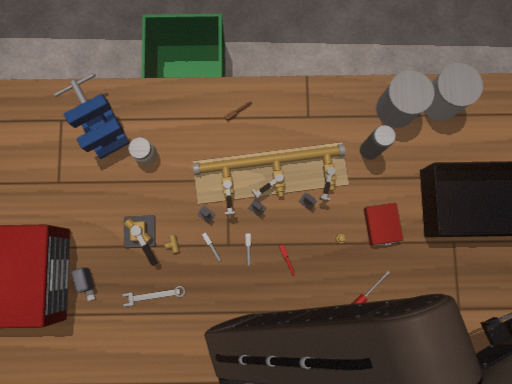

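View pics/scene0.png

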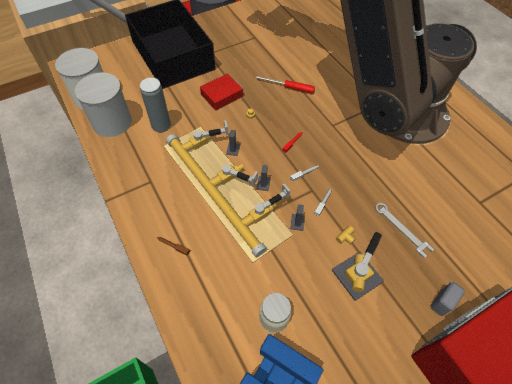

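View pics/wrist0.png

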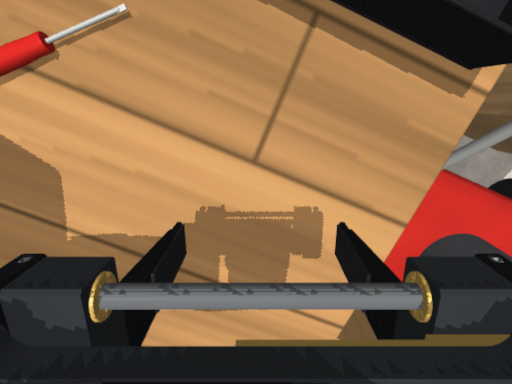

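```bash
cat > h.py <<'E'
import numpy as np, cv2
from cell import env, optics, job
def ray(n,uv,z,P=None):
    P=P or optics.camera_params(n); W=np.array(P["world_from_camera"])
    d=W[:3,:3]@np.array([(uv[0]-P["cx"])/P["fx"],-(uv[1]-P["cy"])/P["fy"],-1.]);o=W[:3,3]
    return o+d*(z-o[2])/d[2]
def proj(n,p,P=None):
    P=P or optics.camera_params(n); W=np.array(P["world_from_camera"])
    c=W[:3,:3].T@(np.array(p,float)-W[:3,3])
    return np.array([P["cx"]+P["fx"]*c[0]/-c[2],P["cy"]+P["fy"]*c[1]/c[2]])
def shot(n,f,box=None,s=1):
    P=optics.camera_params(n);im=optics.read_camera(n)[:,:,::-1].copy()
    cv2.imwrite(f"pics/{f}_raw.png",im)
    if box: im=im[box[1]:box[3],box[0]:box[2]]
    im=cv2.resize(im,None,fx=s,fy=s,interpolation=cv2.INTER_CUBIC)
    cv2.imwrite(f"pics/{f}.png",im); return P
E
python3 - <<'E'
from h import *
im=cv2.imread("pics/top0.png")
cv2.imwrite("pics/top0a.png",cv2.resize(im[130:280,180:360],None,fx=4.4,fy=4,interpolation=cv2.INTER_CUBIC) if 0 else cv2.resize(im[130:280,180:360],None,fx=4,fy=4,interpolation=cv2.INTER_CUBIC))
cv2.imwrite("pics/top0b.png",cv2.resize(im[190:290,90:260],None,fx=4,fy=4,interpolation=cv2.INTER_CUBIC))
im=cv2.imread("pics/scene0.png")
cv2.imwrite("pics/sc0a.png",cv2.resize(im[110:310,160:390],None,fx=3,fy=3,interpolation=cv2.INTER_CUBIC))
E
```

```text
(no output)
```

View pics/top0a.png

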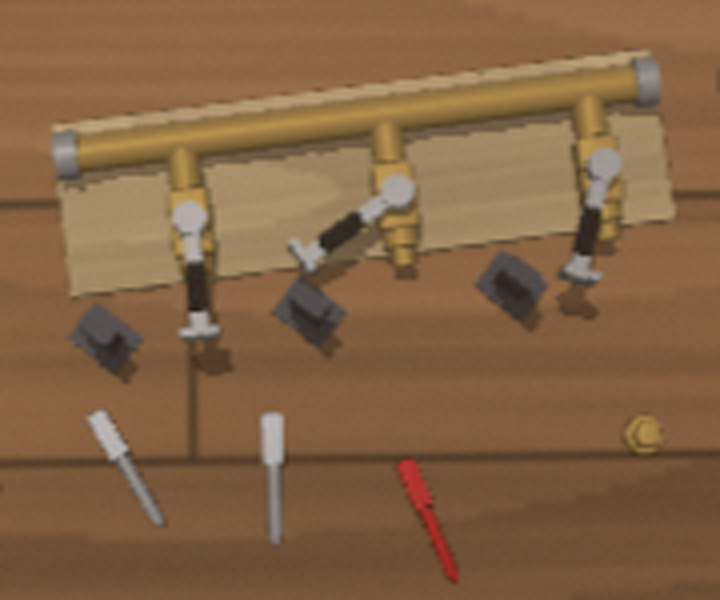

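View pics/top0b.png

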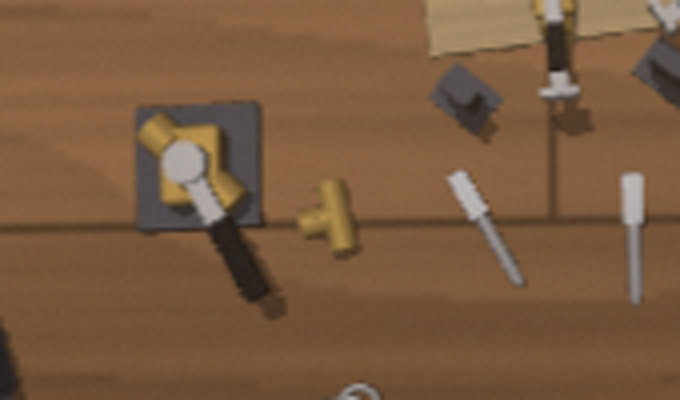

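View pics/sc0a.png

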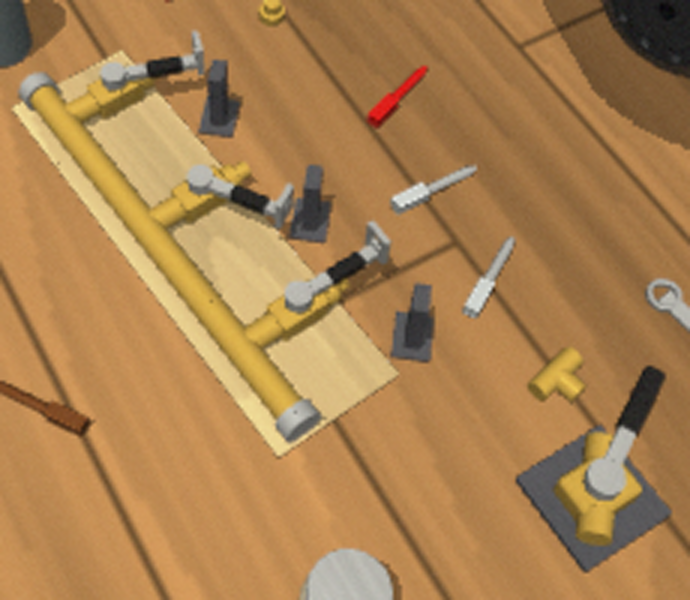

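Run:
```python
from h import *
c=lambda u,v:(180+u/4-.4,130+v/4-.4)
g=lambda u,v:(90+u/4-.4,190+v/4-.4)
R=lambda p,z:ray("top",p,z)[:2].round(1)
for n,q in dict(TL=(52,127),BL=(70,297),BR=(675,217),TR=(650,50)).items(): print(n,R(c(*q),6))
for n,q in dict(z1=(190,216),z2=(398,190),z3=(604,164)).items(): print(n,R(c(*q),52),R(c(*q),56))
for n,q in dict(e1=(200,325),e2=(306,255),e3=(580,270)).items(): print(n,R(c(*q),73))
for n,q in dict(p1h=(95,414),p1t=(161,523),p2h=(272,414),p2t=(276,543)).items(): print(n,R(c(*q),7))
for n,q in dict(TL=(137,103),TR=(262,100),BR=(262,227),BL=(138,231)).items(): print(n,R(g(*q),5))
print("main",R(g(183,161),60),R(g(258,290),50))
for n,q in dict(bush=(644,434)).items(): print(n,R(c(*q),12))
print("tee",R(g(333,215),10))
```

```text
TL [683.6 193.7]
BL [556.3 180. ]
BR [ 609.4 -266.1]
TR [ 736.1 -253. ]
z1 [607.6  89.6] [606.9  89.4]
z2 [624.3 -59.2] [623.6 -59. ]
z3 [ 641.1 -207.2] [ 640.4 -206.5]
e1 [527.1  82.2]
e2 [575.3   7.6]
e3 [ 562.  -183.8]
p1h [470.4 161.6]
p1t [391.4 114.1]
p2h [468.5  33.2]
p2t [376.   31.5]
TL [525.6 394. ]
TR [526.5 302.8]
BR [434.2 301.4]
BL [432.6 391. ]
main [478.9 346.4] [389.1 294.7]
bush [ 450.  -235.4]
tee [441.9 249.3]
```

```bash
cat >> h.py <<'E'
from scipy.spatial.transform import Rotation as Ro
def st():
    s=env.state(); R=Ro.from_euler("xyz",s["tcp_rot"]).as_matrix()
    j=R[:,1]
    print("t",round(s["t"],2),"tcp",s["eef_pos"].round(1),"jaw yaw deg",round(float(np.degrees(np.arctan2(j[1],j[0]))),1),"down",R[:,0].round(2),"j",s["joints"].round(2),"F",s["ft_force"].round(1),"op",round(s["opening"],3))
E
python3 -c "
from h import *
st()
for q in [(386,136),(378,142),(141,152),(140,147)]: print(ray('top',q,170),ray('top',q,90))
"
```

```text
t 0.15 tcp [ 243.8 -575.3  214.2] jaw yaw deg -67.0 down [-0.  0. -1.] j [-1.28  0.49  1.56  0.    1.09 -0.11] F [0.1 0.5 0.1] op 0.999
[ 709.70094933 -336.75582658  170.        ] [ 730.80963183 -360.48442355   90.        ]
[ 693.7250152  -314.72828629  170.        ] [ 713.79137489 -337.01973365   90.        ]
[675.44843845 309.6219921  170.        ] [694.32237379 328.06522292  90.        ]
[688.95401335 312.51473723 170.        ] [708.70909708 331.14670032  90.        ]
```

```bash
python3 -m handwheel '[{"travel":[40,30,10],"roll":0},{"travel":[80,60,20],"roll":0},{"travel":[120,90,30],"roll":0},{"travel":[160,130,30],"roll":0},{"travel":[200,170,30],"roll":0},{"travel":[230,200,30],"roll":0},{"travel":[256,240,30],"roll":0},{"travel":[256,285,30],"roll":0}]' 0.24
python3 -m handwheel '[{"travel":[0,50,0],"roll":0},{"travel":[0,100,0],"roll":0},{"travel":[0,150,0],"roll":0},{"travel":[0,200,0],"roll":0},{"travel":[0,250,0],"roll":0},{"travel":[0,300,0],"roll":0},{"travel":[0,350,0],"roll":3},{"travel":[0,400,0],"roll":7}]'; python3 -c "
from h import *
st()"
```

```text
t: 0.95
eef_pos: [502.0, -289.1, 243.9]
tcp_rot: [2.844, 1.571, 0.104]
ft_force: [0.5, 0.0, -0.4]
opening: 0.404
t: 1.75
eef_pos: [499.4, 111.5, 244.7]
tcp_rot: [2.01, 1.571, -0.606]
ft_force: [1.4, -0.2, 1.4]
opening: 0.38
t 1.75 tcp [499.4 111.5 244.7] jaw yaw deg -59.9 down [ 0. -0. -1.] j [ 0.09  0.3   1.79 -0.    1.05  1.14] F [ 1.4 -0.2  1.4] op 0.38
```

```bash
python3 -m handwheel '[{"travel":[-20,45,0],"roll":0},{"travel":[-40,90,-20],"roll":0},{"travel":[-60,135,-50],"roll":0},{"travel":[-75,170,-80],"roll":0},{"travel":[-85,198,-115],"roll":0},{"travel":[-85,198,-135],"roll":0},{"travel":[-85,198,-135],"roll":0},{"travel":[-85,198,-135],"roll":0}]'; python3 -c "
from h import *
st()
shot('wrist','w1');shot('top','t1')
P=optics.camera_params('wrist');print(P['world_from_camera'])"
```

```text
t: 2.55
eef_pos: [415.1, 307.3, 110.0]
tcp_rot: [0.292, 1.57, -2.327]
ft_force: [0.2, -0.8, 1.0]
opening: 0.378
t 2.55 tcp [415.1 307.3 110. ] jaw yaw deg -60.0 down [-0. -0. -1.] j [ 0.51  0.48  1.93 -0.    0.73  1.56] F [ 0.2 -0.8  1. ] op 0.378
[[ 4.97713684e-01  8.28269230e-01  2.57393029e-01  4.88634480e+02]
 [-8.67341366e-01  4.75363270e-01  1.47474459e-01  3.49337702e+02]
 [-2.06635517e-04 -2.96647678e-01  9.54986970e-01  2.81353778e+02]
 [ 0.00000000e+00  0.00000000e+00  0.00000000e+00  1.00000000e+00]]
```

View pics/w1.png

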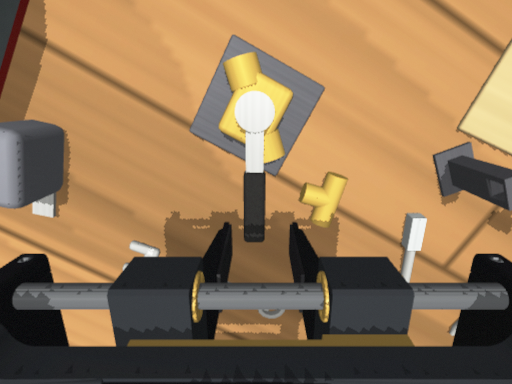

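View pics/t1.png

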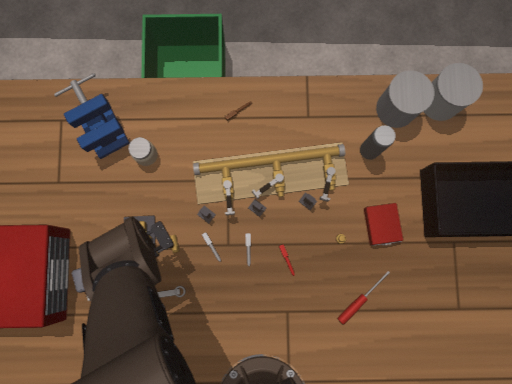

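```bash
python3 -c "
from h import *
P=optics.camera_params('wrist')
print(ray('wrist',(255,111),60,P),ray('wrist',(254,176),51,P),ray('wrist',(254,236),51,P))
print([ray('wrist',q,5,P)[:2].round(1) for q in [(234,36),(323,88),(277,175),(191,130)]])
print([ray('wrist',q,20,P)[:2].round(1) for q in [(302,195),(345,180),(325,222)]])
"
```

```text
[479.50255529 348.46319409  60.        ] [434.99724223 324.3255907   51.        ] [389.05419952 298.33833388  51.        ]
[array([521.4, 393.5]), array([524.1, 306. ]), array([436.1, 300.7]), array([433.4, 390.8])]
[array([434.1, 273.5]), array([465.8, 247.1]), array([422.1, 240. ])]
```

```bash
python3 -m handwheel '[{"travel":[-1,3,-20],"roll":0},{"travel":[-1,3,-40],"roll":0},{"travel":[-1,3,-60],"roll":0},{"travel":[-1,3,-75],"roll":0},{"travel":[-1,3,-83],"roll":0},{"travel":[-1,3,-83],"roll":0}]'; python3 -c "
from h import *
st()
p0=env.state()['eef_pos'][:2]
A=np.array([479,347.5])
for a in range(201,119,-8):
  r=np.radians(a); print(a,(A+75*np.array([np.cos(r),np.sin(r)])-p0).round(0))
"
```

```text
t: 3.25
eef_pos: [414.3, 310.1, 26.9]
tcp_rot: [2.162, 1.571, -0.458]
ft_force: [-0.0, -0.2, -0.1]
opening: 0.381
t 3.25 tcp [414.3 310.1  26.9] jaw yaw deg -60.1 down [ 0. -0. -1.] j [ 0.51  0.62  1.99 -0.    0.53  1.56] F [-0.  -0.2 -0.1] op 0.381
201 [-5. 11.]
193 [-8. 21.]
185 [-10.  31.]
177 [-10.  41.]
169 [-9. 52.]
161 [-6. 62.]
153 [-2. 71.]
145 [ 3. 80.]
137 [10. 89.]
129 [18. 96.]
121 [ 26. 102.]
```

```bash
python3 -m handwheel '[{"travel":[-5,11,0],"roll":-5},{"travel":[-8,21,0],"roll":-10},{"travel":[-10,31,0],"roll":-16},{"travel":[-10,41,0],"roll":-22},{"travel":[-9,52,0],"roll":-28},{"travel":[-6,62,0],"roll":-34},{"travel":[-2,71,0],"roll":-40},{"travel":[3,80,0],"roll":-45}]' 0.07;  python3 -c "
from h import *
st()"
```

```text
t: 4.05
eef_pos: [416.5, 390.3, 27.9]
tcp_rot: [0.872, 1.57, -2.536]
ft_force: [-3.6, -1.4, -0.7]
opening: 0.464
t 4.05 tcp [416.5 390.3  27.9] jaw yaw deg -105.3 down [-0. -0. -1.] j [0.64 0.67 1.85 0.   0.63 2.48] F [-3.6 -1.4 -0.7] op 0.464
```

Continue the last ~16° plus lag, with small steps.

```bash
python3 -m handwheel '[{"travel":[4,5,0],"roll":0},{"travel":[8,10,0],"roll":0},{"travel":[12,14,0],"roll":0},{"travel":[12,14,0],"roll":0}]';  python3 -m handwheel '[{"travel":[3,2,0],"roll":0},{"travel":[5,4,0],"roll":0},{"travel":[5,4,0],"roll":0}]';python3 -c "
from h import *
st();shot('scene','s2',(280,180,460,330),4);shot('wrist','w2')"
```

```text
t: 4.45
eef_pos: [428.2, 403.8, 26.8]
tcp_rot: [0.962, 1.568, -2.441]
ft_force: [-6.2, -4.9, 4.8]
opening: 0.465
t: 4.75
eef_pos: [428.6, 404.2, 26.4]
tcp_rot: [0.922, 1.555, -2.482]
ft_force: [-25.3, -22.4, 20.4]
opening: 0.465
t 4.75 tcp [428.6 404.2  26.4] jaw yaw deg -105.0 down [-0.01 -0.01 -1.  ] j [ 0.64  0.69  1.8  -0.    0.67  2.48] F [-25.3 -22.4  20.4] op 0.465
```

View pics/s2.png

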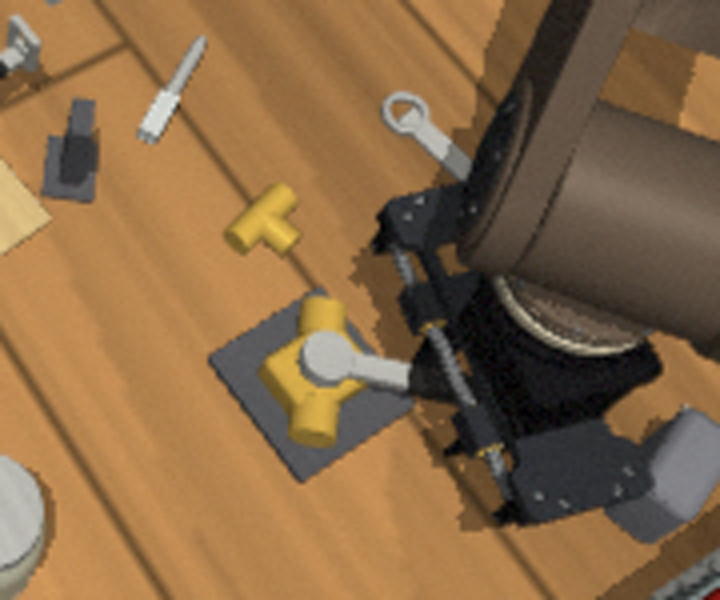

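View pics/w2.png

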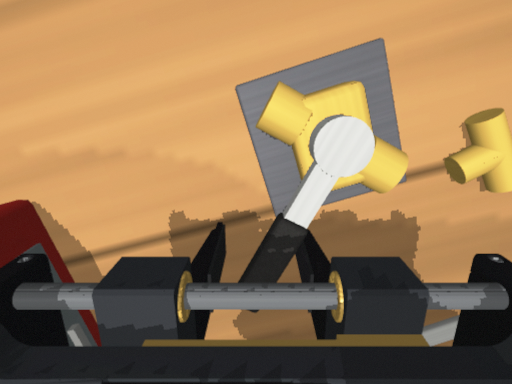

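```bash
python3 -c "
from h import *
P=optics.camera_params('wrist')
a=ray('wrist',(344,147),60,P);b=ray('wrist',(290,220),51,P);print(a,b,np.degrees(np.arctan2(*(b-a)[1::-1])))
c=ray('wrist',(325,170),57,P);d=ray('wrist',(302,208),53,P);print(np.degrees(np.arctan2(*(d-c)[1::-1])))
print([ray('wrist',q,5,P)[:2].round(1) for q in [(237,87),(382,39),(407,182),(275,215)]])
"
```

```text
[479.82166358 350.78529416  60.        ] [446.80373021 383.14954886  51.        ] 135.57281321016526
140.50860767667328
[array([519.8, 393.9]), array([523.2, 304.9]), array([432.2, 300.5]), array([432.4, 392.2])]
```

```bash
python3 -m handwheel '[{"travel":[-5,-4,0],"roll":0},{"travel":[-8,-7,0],"roll":0},{"travel":[-8,-7,30],"roll":0},{"travel":[-8,-7,70],"roll":0},{"travel":[-8,-17,120],"roll":8},{"travel":[0,-60,140],"roll":16},{"travel":[20,-110,140],"roll":24},{"travel":[40,-160,140],"roll":32}]';  python3 -m handwheel '[{"travel":[20,-50,0],"roll":8},{"travel":[40,-100,0],"roll":16},{"travel":[60,-150,0],"roll":16}]' ;python3 -c "
from h import *
st();shot('top','t3',(80,120,360,320),2.8)"
```

```text
t: 5.65
eef_pos: [470.3, 260.4, 168.2]
tcp_rot: [-3.107, 1.566, 0.327]
ft_force: [0.4, 0.3, -0.1]
opening: 0.464
t: 5.95
eef_pos: [523.3, 127.5, 167.3]
tcp_rot: [2.632, 1.568, 0.061]
ft_force: [0.7, 0.7, -0.4]
opening: 0.466
t 5.95 tcp [523.3 127.5 167.3] jaw yaw deg -57.4 down [ 0.  0. -1.] j [ 0.12  0.42  1.83 -0.    0.89  1.12] F [ 0.7  0.7 -0.4] op 0.466
```

View pics/t3.png

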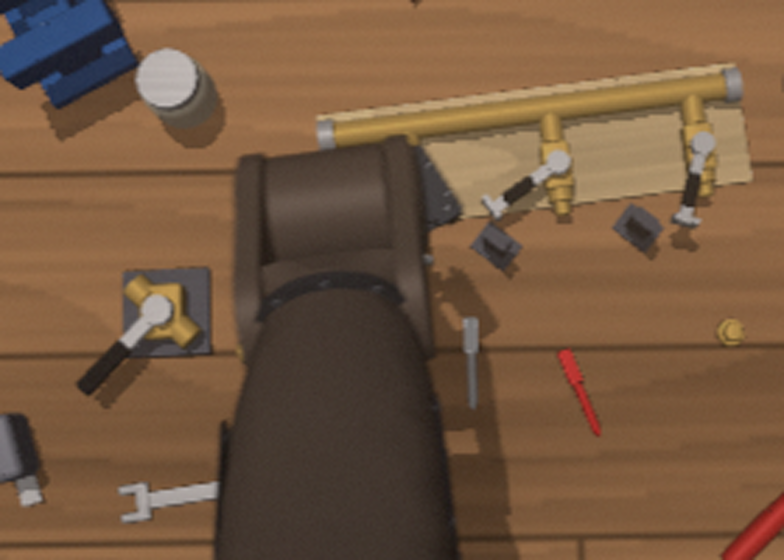

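```bash
python3 -c "
from h import *
c=lambda u,v:(80+u/2.8-.3,120+v/2.8-.3)
a=ray('top',c(156,310),60);b=ray('top',c(86,387),48);print(a,b,np.degrees(np.arctan2(*(b-a)[1::-1])))
A=ray('top',c(210,267),5);B=ray('top',c(123,270),5);print(A,B);C=ray('top',c(127,356),5);print(C)
d=ray('top',c(144,320),57);e=ray('top',c(120,347),53);print(np.degrees(np.arctan2(*(e-d)[1::-1])))
"
```

```text
[477.35718954 346.19927772  60.        ] [402.39275797 417.26409126  48.        ] 136.52968376870723
[525.14615064 303.95998922   5.        ] [523.29615096 394.63646929   5.        ]
[434.04312973 388.28656791   5.        ]
137.24397804332193
```

```bash
python3 -c "
from h import *
P=shot('wrist','w4');st()"
```

```text
t 6.05 tcp [524.7 124.6 167.1] jaw yaw deg -57.9 down [ 0. -0. -1.] j [ 0.11  0.43  1.83 -0.    0.89  1.12] F [-0.5 -0.9 -0.6] op 0.464
```

View pics/w4.png

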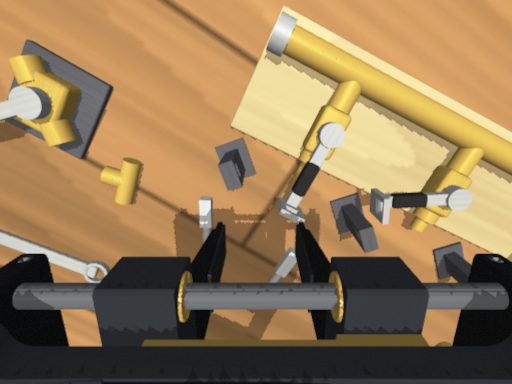

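```bash
python3 -c "
from h import *
im=cv2.imread('pics/w4_raw.png')
cv2.imwrite('pics/w4c.png',cv2.resize(im[70:270,200:500],None,fx=2.6,fy=2.6,interpolation=cv2.INTER_CUBIC))"
```

```text
(no output)
```

View pics/w4c.png

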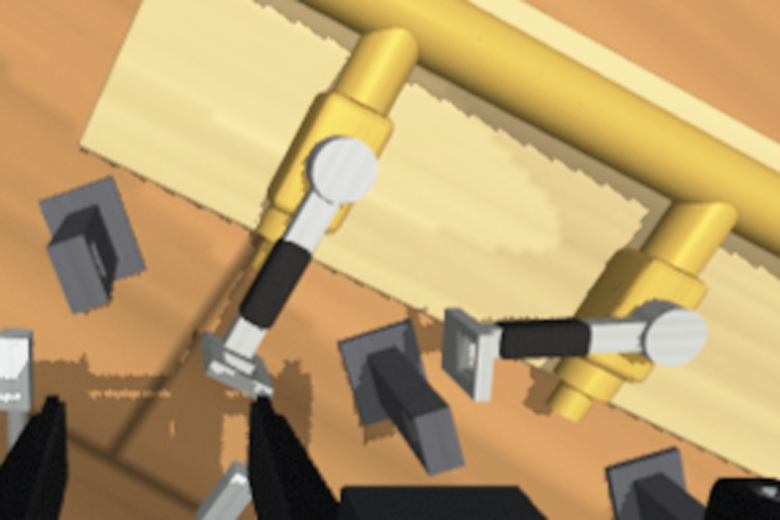

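```bash
python3 -c "
from h import *
P=optics.camera_params('wrist')
f=lambda u,v,z:ray('wrist',(200+u/2.6-.3,70+v/2.6-.3),z,P)[:2]
p1=f(80,275,73);p2=f(437,437,73)
for z in (54,58):
  c1=f(344,170,z);c2=f(675,335,z)
  print(z,c1,c2,np.linalg.norm(c2-c1),'yaw',np.degrees(np.arctan2(*( (c1-c2)[::-1]))-np.pi/2) if 0 else np.degrees(np.arctan2(c1[1]-c2[1],c1[0]-c2[0]))-90)
  for c,p in ((c1,p1),(c2,p2)): print('post',p,np.linalg.norm(p-c),np.degrees(np.arctan2(*(p-c)[::-1])))
"
```

```text
54 [604.3966366   94.38112002] [621.25691249 -52.15738292] 147.50526006280612 yaw 6.563417818726435
post [524.62844892 156.85139596] 101.31879954568343 141.93380871733945
post [541.6507272   10.63279502] 101.38910780320808 141.73503470966804
58 [604.2739231   95.44303834] [620.89636048 -49.0283277 ] 145.42448566156318 yaw 6.563417818726435
post [524.62844892 156.85139596] 100.57031342219108 142.36701109666743
post [541.6507272   10.63279502] 99.19334633717466 143.02525426342734
```

```bash
python3 -m handwheel '[{"travel":[10,-10,0],"roll":-8},{"travel":[20,-20,0],"roll":-16},{"travel":[30,-35,-10],"roll":-24},{"travel":[31,-38,-20],"roll":-27},{"travel":[31,-38,-30],"roll":-27},{"travel":[31,-38,-30],"roll":-27},{"travel":[31,-38,-30],"roll":-27}]'; python3 -c "
from h import *
st();P=shot('wrist','w5',(150,0,510,260),2.2);import pickle;pickle.dump(P,open('P.pkl','wb'));st()"
```

```text
t: 6.75
eef_pos: [552.9, 91.7, 136.8]
tcp_rot: [2.801, 1.571, -0.246]
ft_force: [-0.6, -0.3, -0.2]
opening: 0.464
t 6.75 tcp [552.9  91.7 136.8] jaw yaw deg -84.6 down [ 0. -0. -1.] j [ 0.05  0.49  1.8  -0.    0.84  1.52] F [-0.6 -0.3 -0.2] op 0.464
t 6.8 tcp [553.   91.7 137.1] jaw yaw deg -84.6 down [ 0. -0. -1.] j [ 0.05  0.49  1.8  -0.    0.85  1.52] F [-0.   0.7  1.1] op 0.464
```

View pics/w5.png

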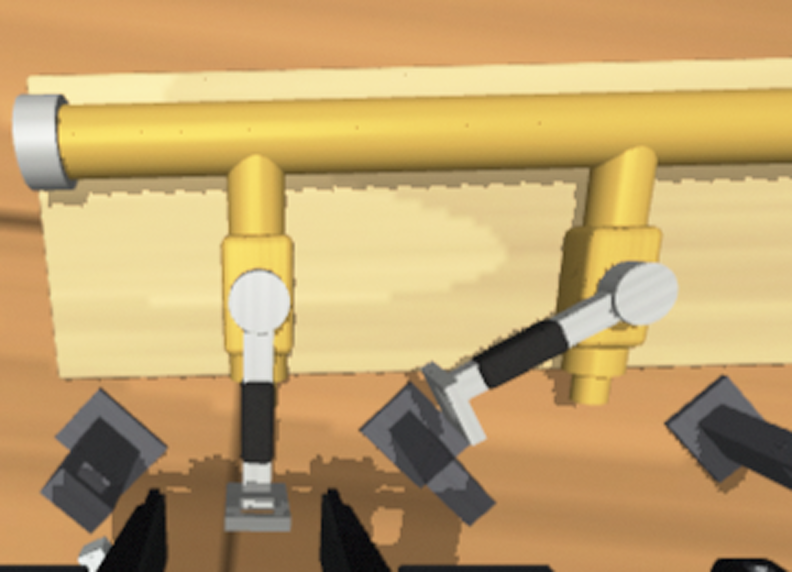

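```bash
python3 -c "
from h import *
import pickle;P=pickle.load(open('P.pkl','rb'))
f=lambda u,v,z:ray('wrist',(150+u/2.2-.3,0+v/2.2-.3),z,P)[:2]
for z in (48,52,56,60):
  c1=f(260,302,z);c2=f(645,294,z)
  print(z,c1,c2,np.linalg.norm(c2-c1),np.degrees(np.arctan2(c1[1]-c2[1],c1[0]-c2[0]))-90)
p1=f(70,510,73)
print('grip1',f(258,422,51),f(520,355,51),'plate1',f(257,520,73))
print([f(*q,6) for q in [(28,76),(62,378)]])
print([f(*q,73) for q in [(40,490),(92,531),(132,476),(445,500),(470,512)]])
print(P['world_from_camera'][:3,3])
"
```

```text
48 [605.74146128  90.09798303] [622.9254175 -59.8130373] 150.8926849351525 6.53914299955899
52 [606.22391236  90.24472608] [623.14250813 -57.35131779] 148.562549278485 6.53914299955899
56 [606.70636344  90.39146912] [623.35959877 -54.88959828] 146.2324136218175 6.539142999558948
60 [607.18881451  90.53821217] [623.57668941 -52.42787877] 143.90227796514998 6.539142999558962
grip1 [557.35549948  86.08374475] [594.95325054 -15.03184802] plate1 [523.84057755  83.58011892]
[array([684.14209958, 193.7578693 ]), array([556.41891697, 178.31509935])]
[array([528.71224801, 168.82297863]), array([512.94114467, 148.26738079]), array([537.9139801 , 133.47219374]), array([539.25546797,  11.35233935]), array([535.10731562,   0.62577693])]
[636.98356442  99.60062814 307.02815487]
```

```bash
python3 -m handwheel '[{"travel":[3,-6,-20],"roll":0},{"travel":[3,-6,-40],"roll":0},{"travel":[3,-6,-60],"roll":0},{"travel":[3,-6,-80],"roll":0},{"travel":[3,-6,-95],"roll":0},{"travel":[3,-6,-106],"roll":0},{"travel":[3,-6,-106],"roll":0}]'; python3 -c "
from h import *
st()
p0=env.state()['eef_pos'][:2]
A=np.array([606,90.1])
for a in [178,170,162,154,146,141.5]:
  r=np.radians(a); print(a,(A+50*np.array([np.cos(r),np.sin(r)])-p0).round(1))
"
```

```text
t: 7.5
eef_pos: [555.5, 85.4, 29.9]
tcp_rot: [0.008, 1.57, -3.041]
ft_force: [-0.2, 0.7, 0.4]
opening: 0.463
t 7.5 tcp [555.5  85.4  29.9] jaw yaw deg -84.7 down [-0. -0. -1.] j [ 0.03  0.65  1.87 -0.    0.62  1.51] F [-0.2  0.7  0.4] op 0.463
178 [0.5 6.5]
170 [ 1.2 13.4]
162 [ 2.9 20.2]
154 [ 5.5 26.7]
146 [ 9.  32.7]
141.5 [11.3 35.9]
```

```bash
python3 -m handwheel '[{"travel":[0.5,6.5,0],"roll":-7},{"travel":[1.2,13.4,0],"roll":-15},{"travel":[2.9,20.2,0],"roll":-23},{"travel":[5.5,26.7,0],"roll":-31},{"travel":[9,32.7,0],"roll":-39},{"travel":[11.3,35.9,0],"roll":-43.8},{"travel":[11.3,35.9,0],"roll":-43.8}]';python3 -m handwheel '[{"travel":[0,0,0],"roll":0},{"travel":[0,0,0],"roll":0},{"travel":[0,0,0],"roll":0},{"travel":[0,0,0],"roll":0}]' 0.9; python3 -c "
from h import *
st()"
```

```text
t: 8.2
eef_pos: [567.7, 121.5, 31.6]
tcp_rot: [-2.428, 1.57, 0.041]
ft_force: [0.3, 0.1, -0.4]
opening: 0.465
t: 8.6
eef_pos: [566.8, 120.9, 30.6]
tcp_rot: [0.821, 1.57, -2.993]
ft_force: [-2.2, -1.6, 1.4]
opening: 0.184
t 8.6 tcp [566.8 120.9  30.6] jaw yaw deg -128.5 down [-0. -0. -1.] j [ 0.1   0.67  1.83 -0.    0.64  2.34] F [-2.2 -1.6  1.4] op 0.184
```

```bash
python3 -m handwheel '[{"travel":[0,0,0],"roll":0},{"travel":[0,0,0],"roll":0},{"travel":[0,0,0],"roll":0}]' 1; python3 -c "
from h import *
st()";python3 -m handwheel '[{"travel":[0,0,0],"roll":0},{"travel":[0,0,0],"roll":0},{"travel":[0,0,0],"roll":0},{"travel":[0,0,0],"roll":0},{"travel":[0,0,20],"roll":0},{"travel":[0,0,60],"roll":0},{"travel":[0,0,100],"roll":0},{"travel":[0,0,100],"roll":0}]' 0.07;python3 -c "
from h import *
st();P=shot('wrist','w6',(100,0,512,260),1.9);import pickle;pickle.dump(P,open('P.pkl','wb'));st()"
```

```text
t: 8.9
eef_pos: [567.2, 121.3, 30.6]
tcp_rot: [-0.31, 1.571, 2.16]
ft_force: [-2.0, 2.1, -1.4]
opening: 0.145
t 8.9 tcp [567.2 121.3  30.6] jaw yaw deg -128.5 down [-0.  0. -1.] j [0.1  0.67 1.83 0.   0.64 2.34] F [-2.   2.1 -1.4] op 0.145
t: 9.7
eef_pos: [569.4, 121.3, 135.5]
tcp_rot: [-2.387, 1.563, 0.083]
ft_force: [-0.1, 0.3, -0.3]
opening: 0.468
t 9.7 tcp [569.4 121.3 135.5] jaw yaw deg -128.5 down [ 0.01  0.   -1.  ] j [ 0.1   0.52  1.76 -0.    0.86  2.34] F [-0.1  0.3 -0.3] op 0.468
t 9.75 tcp [568.3 121.1 133. ] jaw yaw deg -128.5 down [ 0.  0. -1.] j [ 0.1   0.52  1.76 -0.    0.86  2.34] F [-0.3 -0.4 -1.3] op 0.463
```

View pics/w6.png

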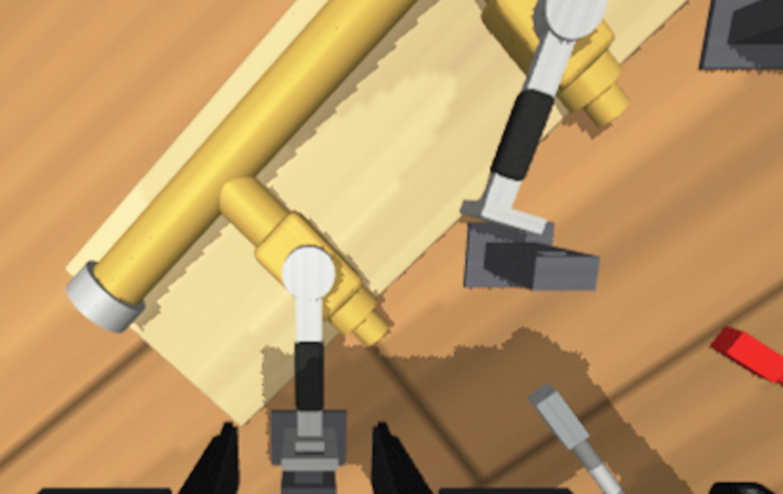

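```bash
python3 -m handwheel '[{"travel":[5,-45,0],"roll":0},{"travel":[10,-90,0],"roll":0},{"travel":[15,-130,0],"roll":0},{"travel":[15,-149,0],"roll":0},{"travel":[15,-149,-30],"roll":0},{"travel":[15,-149,-60],"roll":0},{"travel":[15,-149,-60],"roll":0}]' -0.47; python3 -c "
from h import *
st()
P=shot('wrist','w7')"
```

```text
t: 10.45
eef_pos: [579.8, -27.9, 66.5]
tcp_rot: [0.524, 1.563, 2.993]
ft_force: [-0.3, -0.6, -0.0]
opening: 0.735
t 10.45 tcp [579.8 -27.9  66.5] jaw yaw deg -128.5 down [-0.01  0.   -1.  ] j [-0.16  0.62  1.8  -0.    0.73  2.08] F [-0.3 -0.6 -0. ] op 0.735
```

View pics/w7.png

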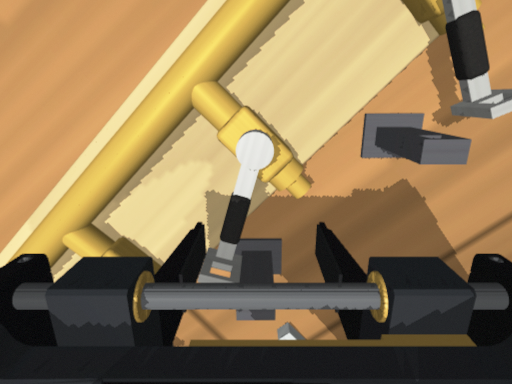

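```bash
python3 -c "
from h import *
st()
P=shot('wrist','w8')
print([ray('wrist',(256,150),z,P)[:2].round(1) for z in (50,54)])"
```

```text
t 10.5 tcp [580.9 -27.9  68.6] jaw yaw deg -128.5 down [-0.  0. -1.] j [-0.16  0.61  1.8  -0.    0.73  2.08] F [0.1 0.5 0.7] op 0.734
[array([623.8, -59. ]), array([624.3, -59.4])]
```

View pics/w8.png

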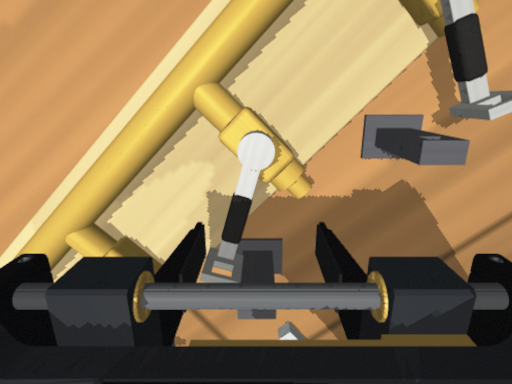

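```bash
python3 -m handwheel '[{"travel":[3,0,-15],"roll":0},{"travel":[3,0,-30],"roll":0},{"travel":[3,0,-37],"roll":0},{"travel":[3,0,-37],"roll":0},{"travel":[3,0,-37],"roll":0}]';python3 -c "
from h import *
st()"
```

```text
t: 11.05
eef_pos: [585.5, -27.9, 34.1]
tcp_rot: [-2.816, 1.57, -0.346]
ft_force: [-0.6, -0.4, 0.8]
opening: 0.738
t 11.05 tcp [585.5 -27.9  34.1] jaw yaw deg -128.5 down [ 0. -0. -1.] j [-0.16  0.67  1.81 -0.    0.66  2.08] F [-0.6 -0.4  0.8] op 0.738
```

```bash
python3 -m handwheel '[{"travel":[-1,0,-1],"roll":0},{"travel":[-1,0,-2],"roll":0},{"travel":[-1,0,-2],"roll":0},{"travel":[-1,0,-2],"roll":0},{"travel":[-1,0,-2],"roll":0},{"travel":[-1,0,-2],"roll":0},{"travel":[-1,0,-2],"roll":0}]' 1;python3 -m handwheel '[{"travel":[0,0,0],"roll":0},{"travel":[0,0,0],"roll":0},{"travel":[0,0,0],"roll":0}]' 1; python3 -c "
from h import *
st()"
```

```text
t: 11.75
eef_pos: [584.1, -27.8, 31.7]
tcp_rot: [0.339, 1.571, 2.809]
ft_force: [0.5, 3.3, -0.5]
opening: 0.205
t: 12.05
eef_pos: [584.1, -27.8, 31.7]
tcp_rot: [0.77, 1.571, -3.044]
ft_force: [0.1, 5.5, 0.3]
opening: 0.146
t 12.05 tcp [584.1 -27.8  31.7] jaw yaw deg -128.5 down [-0. -0. -1.] j [-0.16  0.67  1.82 -0.    0.65  2.08] F [0.1 5.5 0.3] op 0.146
```

Open, lift, and go above zone3's lever with a look.

```bash
python3 -m handwheel '[{"travel":[0,0,0],"roll":0},{"travel":[0,0,0],"roll":0},{"travel":[0,0,0],"roll":0},{"travel":[0,0,0],"roll":0},{"travel":[0,0,20],"roll":0},{"travel":[0,0,60],"roll":0},{"travel":[0,0,95],"roll":0},{"travel":[0,0,95],"roll":0}]' 0.07;python3 -c "
from h import *
st();P=shot('wrist','w9',(100,0,512,260),1.9)
for z in (48,50,52): print(ray('wrist',(262,140),z,P))"
```

```text
t: 12.85
eef_pos: [586.0, -28.3, 131.0]
tcp_rot: [-2.651, 1.564, -0.182]
ft_force: [1.1, -0.4, -0.9]
opening: 0.462
t 12.85 tcp [586.  -28.3 131. ] jaw yaw deg -128.5 down [ 0.01 -0.   -1.  ] j [-0.16  0.53  1.75 -0.    0.86  2.08] F [ 1.1 -0.4 -0.9] op 0.462
[625.15339596 -61.29672903  48.        ]
[625.35597962 -61.45270848  50.        ]
[625.55856327 -61.60868794  52.        ]
```

View pics/w9.png

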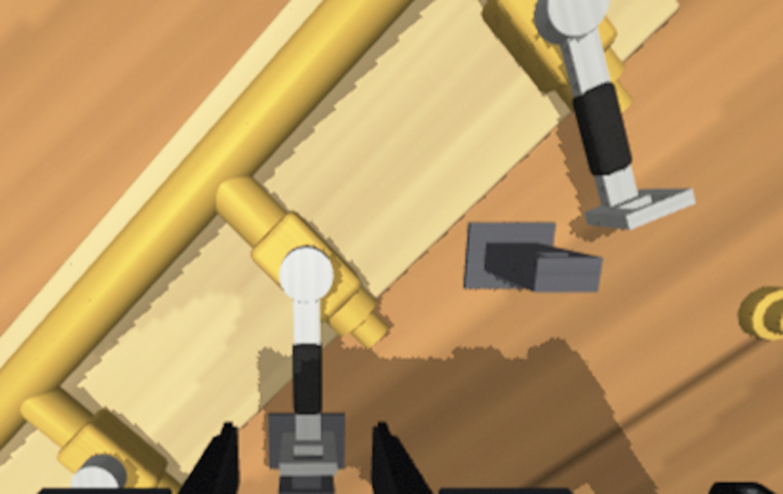

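```bash
python3 -m handwheel '[{"travel":[3,-40,0],"roll":7},{"travel":[5,-80,0],"roll":14},{"travel":[7,-120,0],"roll":22},{"travel":[7,-150,0],"roll":22},{"travel":[7,-165,0],"roll":22},{"travel":[7,-165,-40],"roll":22},{"travel":[7,-165,-50],"roll":22},{"travel":[7,-165,-50],"roll":22}]';python3 -c "
from h import *
st();P=shot('wrist','w10')"
```

```text
t: 13.7
eef_pos: [590.2, -191.8, 74.8]
tcp_rot: [-0.123, 1.566, 2.731]
ft_force: [0.0, 0.6, 0.2]
opening: 0.46
t 13.7 tcp [ 590.2 -191.8   74.8] jaw yaw deg -106.5 down [-0.  0. -1.] j [-0.42  0.65  1.7  -0.    0.8   1.44] F [0.  0.6 0.2] op 0.46
```

View pics/w10.png

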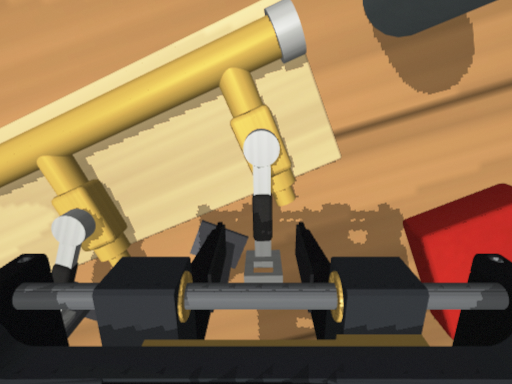

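```bash
python3 -m handwheel '[{"travel":[2,-1,-15],"roll":0},{"travel":[2,-1,-30],"roll":0},{"travel":[2,-1,-42],"roll":0},{"travel":[2,-1,-42],"roll":0},{"travel":[2,-1,-42],"roll":0}]';python3 -c "
from h import *
st()
p0=env.state()['eef_pos'][:2]
A=np.array([640.6,-208])
for a in range(156,76,-8):
  r=np.radians(a); print(a,(A+50*np.array([np.cos(r),np.sin(r)])-p0).round(1))
"
```

```text
t: 14.25
eef_pos: [593.1, -193.8, 34.3]
tcp_rot: [-0.02, 1.57, 2.833]
ft_force: [-0.0, -0.4, 0.6]
opening: 0.463
t 14.25 tcp [ 593.1 -193.8   34.3] jaw yaw deg -106.5 down [-0.  0. -1.] j [-0.42  0.71  1.71 -0.    0.72  1.44] F [-0.  -0.4  0.6] op 0.463
156 [1.8 6.2]
148 [ 5.1 12.3]
140 [ 9.2 18. ]
132 [14.1 23. ]
124 [19.6 27.3]
116 [25.6 30.8]
108 [32.1 33.4]
100 [38.8 35.1]
92 [45.8 35.8]
84 [52.7 35.6]
```

```bash
python3 -m handwheel '[{"travel":[1.8,6.2,-2],"roll":-6},{"travel":[5.1,12.3,-2],"roll":-12},{"travel":[9.2,18,-2],"roll":-19},{"travel":[14,23,-2],"roll":-26},{"travel":[19.6,27.3,-2],"roll":-33},{"travel":[25.6,31,-2],"roll":-40},{"travel":[32,33.4,-2],"roll":-46},{"travel":[39,35,-2],"roll":-46}]' 0.24;python3 -c "
from h import *
st()"
```

```text
t: 15.05
eef_pos: [631.7, -158.6, 33.0]
tcp_rot: [0.837, 1.569, 2.886]
ft_force: [-6.7, 1.0, 0.9]
opening: 0.377
t 15.05 tcp [ 631.7 -158.6   33. ] jaw yaw deg -152.6 down [-0.  0. -1.] j [-0.35  0.74  1.64 -0.    0.77  2.32] F [-6.7  1.   0.9] op 0.377
```

```bash
python3 -m handwheel '[{"travel":[3,0,0],"roll":0},{"travel":[6,0,0],"roll":0},{"travel":[6,0,0],"roll":0}]'; python3 -m handwheel '[{"travel":[2,0,0],"roll":0},{"travel":[4,0,0],"roll":0},{"travel":[4,0,0],"roll":0}]'
```

```text
t: 15.35
eef_pos: [638.1, -158.8, 32.7]
tcp_rot: [0.667, 1.57, 2.72]
ft_force: [-2.6, 0.6, -0.0]
opening: 0.376
t: 15.65
eef_pos: [641.9, -158.7, 32.7]
tcp_rot: [0.599, 1.57, 2.651]
ft_force: [-3.1, 2.4, 0.4]
opening: 0.381
```

```bash
python3 -m handwheel '[{"travel":[2,0,0],"roll":0},{"travel":[4,-0.5,0],"roll":0},{"travel":[4,-0.5,0],"roll":0}]'; python3 -c "
from h import *
st();P=shot('wrist','w11')"
```

```text
t: 15.95
eef_pos: [642.9, -159.4, 32.2]
tcp_rot: [0.916, 1.563, 2.968]
ft_force: [-19.2, -1.2, 6.2]
opening: 0.378
t 15.95 tcp [ 642.9 -159.4   32.2] jaw yaw deg -152.4 down [-0.01  0.   -1.  ] j [-0.34  0.75  1.6  -0.    0.79  2.32] F [-19.2  -1.2   6.2] op 0.378
```

View pics/w11.png

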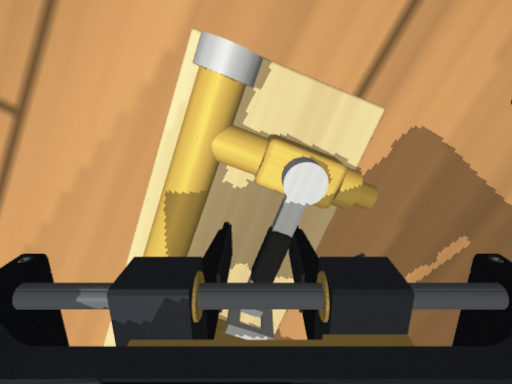

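```bash
python3 -m handwheel '[{"travel":[-4,0,0],"roll":0},{"travel":[-6,0,0],"roll":0},{"travel":[-6,0,25],"roll":0},{"travel":[-6,0,60],"roll":0},{"travel":[-15,0,100],"roll":8},{"travel":[-35,30,120],"roll":16},{"travel":[-60,70,120],"roll":24},{"travel":[-80,110,120],"roll":32}]'; python3 -m handwheel '[{"travel":[-20,35,0],"roll":8},{"travel":[-40,70,0],"roll":16},{"travel":[-60,110,0],"roll":24},{"travel":[-80,150,0],"roll":32},{"travel":[-95,180,0],"roll":40},{"travel":[-105,200,0],"roll":48},{"travel":[-110,200,0],"roll":56},{"travel":[-110,200,0],"roll":60}]' -0.47;python3 -c "
from h import *
st();shot('top','t12',(180,130,360,280),4);P=shot('wrist','w12');import pickle;pickle.dump(P,open('P.pkl','wb'));st()"
```

```text
t: 16.8
eef_pos: [565.8, -48.8, 153.9]
tcp_rot: [-2.801, 1.567, -0.187]
ft_force: [0.3, 0.6, -0.1]
opening: 0.378
t: 17.6
eef_pos: [456.2, 151.5, 153.2]
tcp_rot: [2.785, 1.569, 0.166]
ft_force: [0.3, -0.7, -1.4]
opening: 0.734
t 17.6 tcp [456.2 151.5 153.2] jaw yaw deg -60.1 down [ 0.  0. -1.] j [ 0.18  0.37  1.98 -0.    0.79  1.23] F [ 0.3 -0.7 -1.4] op 0.734
t 17.7 tcp [456.8 151.  153.2] jaw yaw deg -60.4 down [ 0.  0. -1.] j [ 0.18  0.37  1.98 -0.    0.79  1.24] F [-0.3  0.3 -1.2] op 0.737
```

View pics/t12.png

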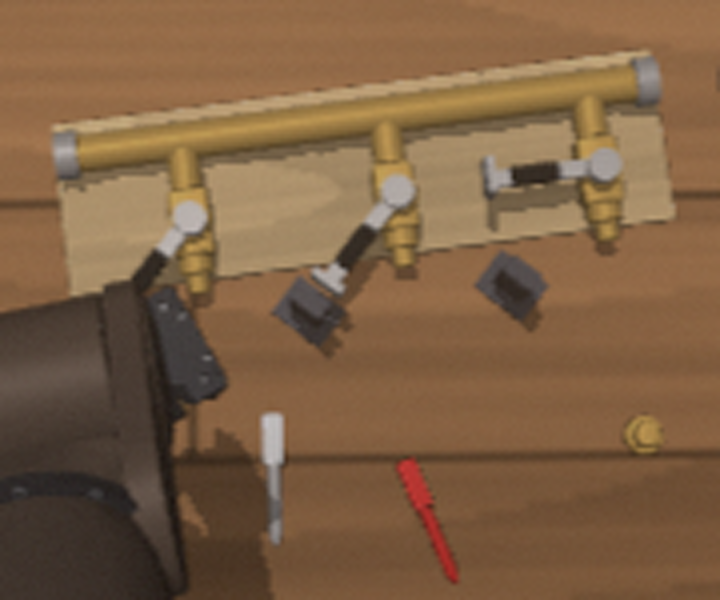

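View pics/w12.png

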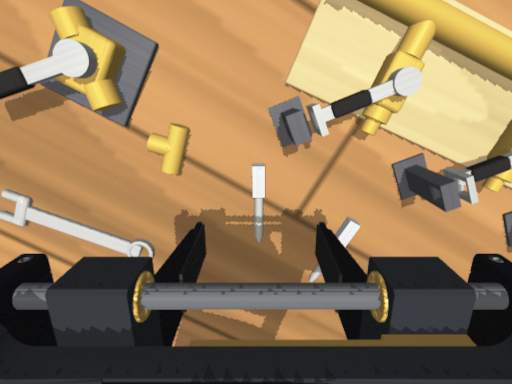

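```bash
python3 -c "
from h import *
import pickle;P=pickle.load(open('P.pkl','rb'))
h=ray('wrist',(259,165),10,P);s=ray('wrist',(259,198),9,P);t=ray('wrist',(259.5,241),5,P)
print(h,s,t,np.linalg.norm(t-h),np.degrees(np.arctan2(*(t-h)[1::-1])))
"
```

```text
[469.85620152 160.60564034  10.        ] [437.04966896 141.74255964   9.        ] [389.52272216 113.74089372   5.        ] 93.13845812403672 -149.74167357633326
```

```bash
python3 -m handwheel '[{"travel":[-2,0.5,-30],"roll":0.4},{"travel":[-2.5,0.5,-60],"roll":0.4},{"travel":[-2.5,0.5,-90],"roll":0.4},{"travel":[-2.5,0.5,-115],"roll":0.4},{"travel":[-2.5,0.5,-130],"roll":0.4},{"travel":[-2.5,0.5,-140],"roll":0.4},{"travel":[-2.5,0.5,-140],"roll":0.4},{"travel":[-2.5,0.5,-140],"roll":0.4}]';python3 -c "
from h import *
st()"
```

```text
t: 18.5
eef_pos: [454.2, 151.1, 13.1]
tcp_rot: [2.718, 1.57, 0.098]
ft_force: [0.1, -0.2, -0.6]
opening: 0.736
t 18.5 tcp [454.2 151.1  13.1] jaw yaw deg -60.2 down [ 0.  0. -1.] j [ 0.18  0.62  2.09 -0.    0.44  1.23] F [ 0.1 -0.2 -0.6] op 0.736
```

```bash
python3 -m handwheel '[{"travel":[0,0,-5],"roll":0},{"travel":[0,0,-9.5],"roll":0},{"travel":[0,0,-9.5],"roll":0},{"travel":[0,0,-9.5],"roll":0}]';python3 -c "
from h import *
st()";python3 -m handwheel '[{"travel":[0,0,0],"roll":0},{"travel":[0,0,0],"roll":0},{"travel":[0,0,0],"roll":0},{"travel":[0,0,0],"roll":0},{"travel":[0,0,0],"roll":0},{"travel":[0,0,0],"roll":0},{"travel":[0,0,0],"roll":0},{"travel":[0,0,0],"roll":0}]' 1;python3 -m handwheel '[{"travel":[0,0,0],"roll":0},{"travel":[0,0,0],"roll":0}]' 1;python3 -c "
from h import *
st()"
```

```text
t: 18.9
eef_pos: [453.7, 151.1, 3.2]
tcp_rot: [1.756, 1.571, -0.864]
ft_force: [0.2, 0.5, -0.3]
opening: 0.734
t 18.9 tcp [453.7 151.1   3.2] jaw yaw deg -60.1 down [ 0. -0. -1.] j [ 0.18  0.64  2.09 -0.    0.41  1.23] F [ 0.2  0.5 -0.3] op 0.734
t: 19.7
eef_pos: [453.7, 151.1, 3.2]
tcp_rot: [1.67, 1.571, -0.95]
ft_force: [0.5, -0.3, 0.1]
opening: 0.146
t: 19.9
eef_pos: [453.7, 151.0, 3.2]
tcp_rot: [1.031, 1.571, -1.589]
ft_force: [-1.1, 0.7, -0.4]
opening: 0.145
t 19.9 tcp [453.7 151.    3.2] jaw yaw deg -60.1 down [-0. -0. -1.] j [ 0.18  0.64  2.09 -0.    0.41  1.23] F [-1.1  0.7 -0.4] op 0.145
```

```bash
python3 -m handwheel '[{"travel":[0,0,20],"roll":0},{"travel":[0,0,50],"roll":0},{"travel":[0,10,80],"roll":8},{"travel":[0,20,80],"roll":16},{"travel":[0,30,80],"roll":24},{"travel":[0,40,80],"roll":32},{"travel":[0,50,80],"roll":40},{"travel":[-1,61,80],"roll":48}]';python3 -m handwheel '[{"travel":[0,0,0],"roll":8},{"travel":[0,0,0],"roll":16},{"travel":[0,0,0],"roll":24},{"travel":[0,0,0],"roll":32},{"travel":[0,0,0],"roll":40},{"travel":[0,0,0],"roll":48},{"travel":[0,0,0],"roll":56},{"travel":[0,0,0],"roll":63.6}]';python3 -m handwheel '[{"travel":[0,0,0],"roll":0},{"travel":[0,0,0],"roll":0}]';python3 -c "
from h import *
st();shot('scene','s13',(200,120,420,280),3.5);P=shot('wrist','w13')"
```

```text
t: 20.7
eef_pos: [452.6, 212.4, 83.2]
tcp_rot: [0.314, 1.571, -1.463]
ft_force: [-0.7, -0.2, 0.1]
opening: 0.143
t: 21.5
eef_pos: [452.5, 212.0, 83.1]
tcp_rot: [-2.438, 1.571, -3.105]
ft_force: [-0.0, -0.1, -0.9]
opening: 0.145
t: 21.7
eef_pos: [452.6, 212.0, 83.1]
tcp_rot: [-3.11, 1.571, 2.497]
ft_force: [-0.6, 0.0, -0.6]
opening: 0.144
t 21.7 tcp [452.6 212.   83.1] jaw yaw deg 51.3 down [-0.  0. -1.] j [ 0.31  0.51  1.99  0.    0.64 -0.59] F [-0.6  0.  -0.6] op 0.144
```

View pics/s13.png

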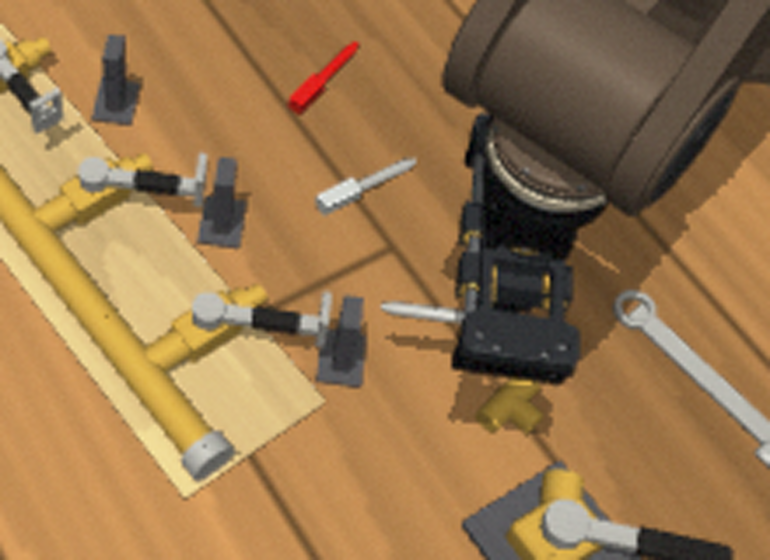

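View pics/w13.png

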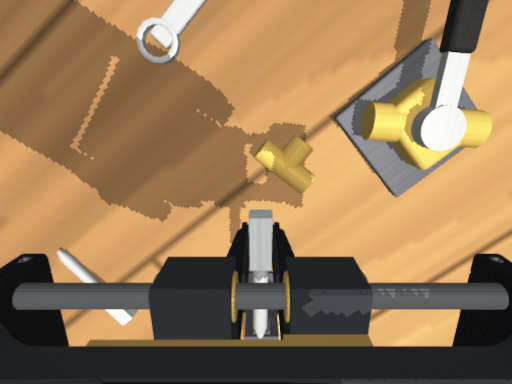

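```bash
python3 -m handwheel '[{"travel":[0,0,-12],"roll":0.2},{"travel":[0,0,-24],"roll":0.2},{"travel":[0,0,-24],"roll":0.2},{"travel":[0,0,-24],"roll":0.2}]';python3 -c "
from h import *
st();s=env.state()['eef_pos']
d=np.array([np.cos(np.radians(-38.45)),np.sin(np.radians(-38.45)),0]);
P=optics.camera_params('scene');shot('scene','s14')
im=cv2.imread('pics/s14_raw.png')
x0,y0=240,170
big=cv2.resize(im[y0:y0+80,x0:x0+120],None,fx=6,fy=6,interpolation=cv2.INTER_CUBIC)
tip=s+d*76.2+[0,0,1.8]; m=np.array([519.9,158.5,62]); ax=np.array([606,90.1,50])
for p,c in((tip,(0,0,255)),(m,(0,255,0)),(ax,(255,0,0)),(m+d*29,(0,255,255))):
  q=(proj('scene',p,P)-[x0,y0]+.5)*6; cv2.drawMarker(big,(int(q[0]),int(q[1])),c,cv2.MARKER_CROSS,12,1)
cv2.imwrite('pics/s14.png',big)
"
```

```text
t: 22.2
eef_pos: [452.4, 212.0, 58.5]
tcp_rot: [-2.192, 1.569, -2.861]
ft_force: [-0.1, -1.0, -0.2]
opening: 0.146
t 22.2 tcp [452.4 212.   58.5] jaw yaw deg 51.7 down [-0. -0. -1.] j [ 0.31  0.55  2.01  0.    0.58 -0.6 ] F [-0.1 -1.  -0.2] op 0.146
```

View pics/s14.png

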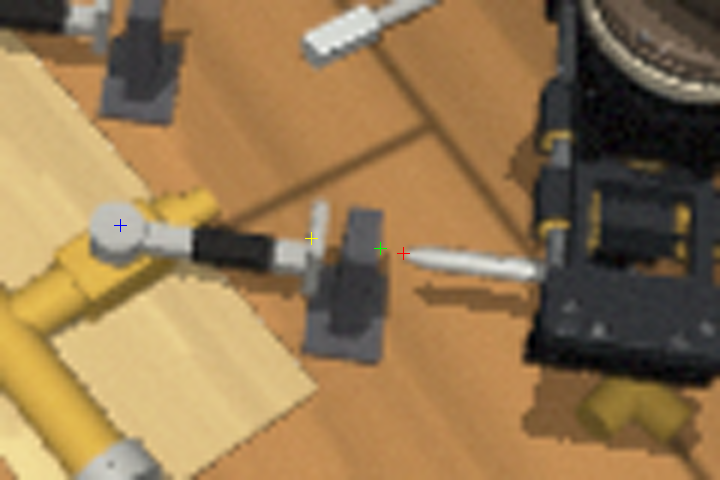

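```bash
python3 -m handwheel '[{"travel":[4,-3.1,0.5],"roll":0},{"travel":[8,-6.2,0.5],"roll":0},{"travel":[12,-9.3,0.5],"roll":0},{"travel":[16,-12.4,0.5],"roll":0},{"travel":[18.8,-14.9,0.5],"roll":0},{"travel":[18.8,-14.9,0.5],"roll":0}]';python3 -c "
from h import *
st()";python3 -m handwheel '[{"travel":[4,-3.1,0],"roll":0},{"travel":[8,-6.2,0],"roll":0},{"travel":[12,-9.3,0],"roll":0},{"travel":[16,-12.4,0],"roll":0},{"travel":[16,-12.4,0],"roll":0}]';python3 -c "
from h import *
st()"
```

```text
t: 22.85
eef_pos: [471.9, 196.8, 59.7]
tcp_rot: [1.049, 1.57, 0.38]
ft_force: [-0.1, 0.2, -2.2]
opening: 0.145
t 22.85 tcp [471.9 196.8  59.7] jaw yaw deg 51.7 down [ 0.  0. -1.] j [ 0.27  0.56  1.98  0.    0.6  -0.64] F [-0.1  0.2 -2.2] op 0.145
t: 23.35
eef_pos: [488.0, 184.4, 59.6]
tcp_rot: [0.943, 1.57, 0.274]
ft_force: [0.2, 0.8, -0.3]
opening: 0.144
t 23.35 tcp [488.  184.4  59.6] jaw yaw deg 51.7 down [ 0.  0. -1.] j [ 0.23  0.57  1.96  0.    0.62 -0.67] F [ 0.2  0.8 -0.3] op 0.144
```

```bash
python3 -m handwheel '[{"travel":[4,-3.1,0],"roll":0},{"travel":[8,-6.2,0],"roll":0},{"travel":[12,-9.3,0],"roll":0},{"travel":[15,-11.9,0],"roll":0},{"travel":[15,-11.9,0],"roll":0}]';python3 -m handwheel '[{"travel":[1.6,-1.2,0],"roll":0},{"travel":[3.2,-2.5,0],"roll":0},{"travel":[3.2,-2.5,0],"roll":0},{"travel":[3.2,-2.5,0],"roll":0}]';python3 -c "
from h import *
st()"
```

```text
t: 23.85
eef_pos: [502.9, 172.5, 59.6]
tcp_rot: [1.015, 1.571, 0.346]
ft_force: [-1.2, 0.3, 0.3]
opening: 0.143
t: 24.25
eef_pos: [505.6, 170.4, 59.7]
tcp_rot: [2.56, 1.571, 1.892]
ft_force: [0.6, -0.1, -1.3]
opening: 0.145
t 24.25 tcp [505.6 170.4  59.7] jaw yaw deg 51.7 down [-0.  0. -1.] j [ 0.2   0.58  1.93  0.    0.63 -0.7 ] F [ 0.6 -0.1 -1.3] op 0.145
```

```bash
python3 -m handwheel '[{"travel":[0.8,-0.6,0],"roll":0},{"travel":[1.6,-1.2,0],"roll":0},{"travel":[1.6,-1.2,0],"roll":0}]';python3 -m handwheel '[{"travel":[0.8,-0.6,0],"roll":0},{"travel":[1.6,-1.2,0],"roll":0},{"travel":[1.6,-1.2,0],"roll":0}]';python3 -c "
from h import *
st();shot('scene','s15',(240,150,360,250),6)"
```

```text
t: 24.55
eef_pos: [507.2, 169.2, 59.7]
tcp_rot: [3.094, 1.571, 2.425]
ft_force: [-0.9, 0.7, -1.0]
opening: 0.144
t: 24.85
eef_pos: [507.4, 168.8, 59.5]
tcp_rot: [-2.761, 1.568, 2.853]
ft_force: [-7.3, 9.2, 1.9]
opening: 0.149
t 24.85 tcp [507.4 168.8  59.5] jaw yaw deg 51.7 down [-0.  0. -1.] j [ 0.2   0.58  1.92  0.    0.64 -0.71] F [-7.3  9.2  1.9] op 0.149
```

View pics/s15.png

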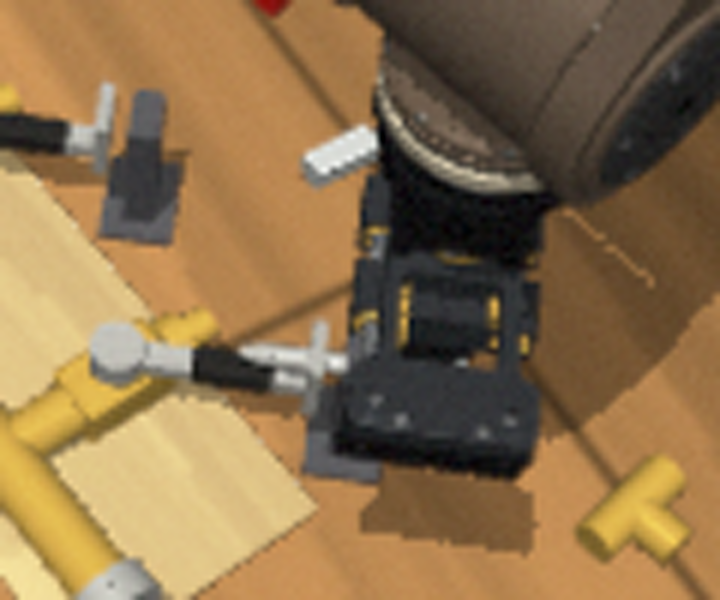

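```bash
python3 -m handwheel '[{"travel":[0,0,0],"roll":0},{"travel":[0,0,0],"roll":0},{"travel":[0,0,0],"roll":0},{"travel":[0,0,0],"roll":0},{"travel":[0,0,15],"roll":0},{"travel":[0,0,40],"roll":0},{"travel":[-20,10,80],"roll":0},{"travel":[-50,10,100],"roll":0}]' 0.07;python3 -m handwheel '[{"travel":[-10,-30,0],"roll":-8},{"travel":[-20,-60,0],"roll":-16},{"travel":[-20,-90,0],"roll":-24},{"travel":[-20,-120,0],"roll":-32},{"travel":[-20,-146,0],"roll":-40},{"travel":[-20,-146,0],"roll":-48},{"travel":[-20,-146,0],"roll":-56},{"travel":[-20,-146,0],"roll":-64}]' -0.47;python3 -c "
from h import *
st();shot('scene','s16',(220,140,370,265),5)"
```

```text
t: 25.7
eef_pos: [459.9, 178.5, 161.9]
tcp_rot: [0.93, 1.567, 0.261]
ft_force: [-0.5, 0.9, 0.6]
opening: 0.46
t: 26.5
eef_pos: [439.0, 31.5, 159.8]
tcp_rot: [1.5, 1.57, -0.293]
ft_force: [0.4, -0.1, 0.8]
opening: 0.736
t 26.5 tcp [439.   31.5 159.8] jaw yaw deg -12.7 down [ 0. -0. -1.] j [-0.08  0.31  2.06 -0.    0.77  0.14] F [ 0.4 -0.1  0.8] op 0.736
```

View pics/s16.png

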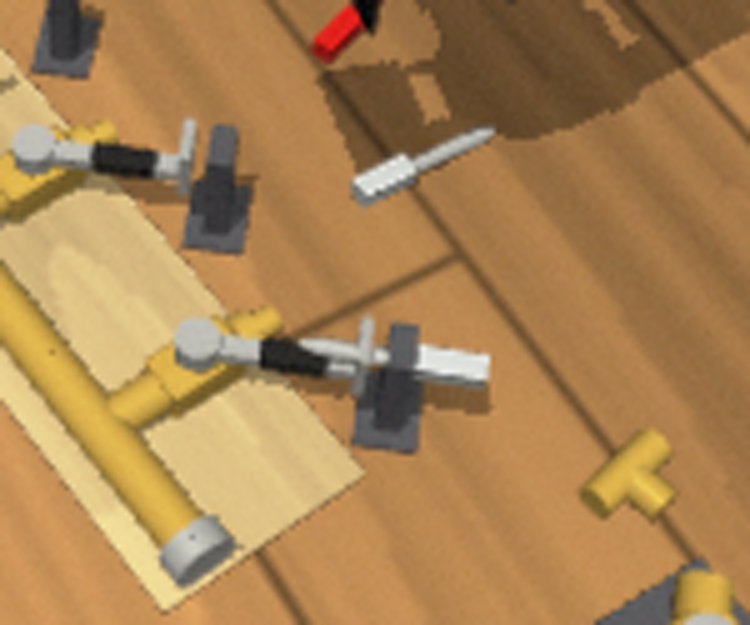

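```bash
python3 -m handwheel '[{"travel":[10,0,0],"roll":-8},{"travel":[10,0,0],"roll":-16},{"travel":[10,0,0],"roll":-24},{"travel":[10,0,0],"roll":-32},{"travel":[10,0,0],"roll":-40},{"travel":[10,0,0],"roll":-48},{"travel":[10,0,0],"roll":-56},{"travel":[10,0,0],"roll":-64}]' -0.47;python3 -m handwheel '[{"travel":[0,0,0],"roll":-8},{"travel":[0,0,0],"roll":-12},{"travel":[0,0,0],"roll":-12},{"travel":[0,0,0],"roll":-12}]' ;python3 -c "
from h import *
st();P=shot('wrist','w17');import pickle;pickle.dump(P,open('P.pkl','wb'));st()"
```

```text
t: 27.35
eef_pos: [448.9, 31.9, 159.7]
tcp_rot: [2.045, 1.571, -0.86]
ft_force: [0.5, -0.4, 0.1]
opening: 0.738
t: 27.75
eef_pos: [448.9, 31.9, 159.7]
tcp_rot: [1.999, 1.571, -1.109]
ft_force: [-0.0, 0.5, 0.9]
opening: 0.736
t 27.75 tcp [448.9  31.9 159.7] jaw yaw deg -88.1 down [ 0. -0. -1.] j [-0.08  0.32  2.04 -0.    0.78  1.46] F [-0.   0.5  0.9] op 0.736
t 27.8 tcp [448.9  32.  159.7] jaw yaw deg -88.1 down [ 0. -0. -1.] j [-0.08  0.32  2.04 -0.    0.78  1.46] F [ 0.1 -0.2  0.5] op 0.736
```

View pics/w17.png

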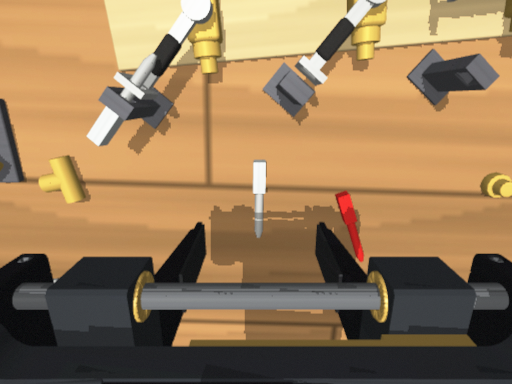

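```bash
python3 -c "
from h import *
import pickle;P=pickle.load(open('P.pkl','rb'))
im=cv2.imread('pics/w17_raw.png');cv2.imwrite('pics/w17c.png',cv2.resize(im[145:245,210:380],None,fx=4.6,fy=4.6,interpolation=cv2.INTER_CUBIC))
h=ray('wrist',(259.5,160),10,P);t=ray('wrist',(258.5,238),5,P)
print(h,t,np.linalg.norm(t-h),np.degrees(np.arctan2(*(t-h)[1::-1])),h+18*(t-h)/94)
"
```

```text
[468.76994067  33.48269743  10.        ] [372.21310873  31.65162563   5.        ] 96.70353983864449 -178.91359202449678 [450.28033455  33.13206666   9.04255319]
```

View pics/w17c.png

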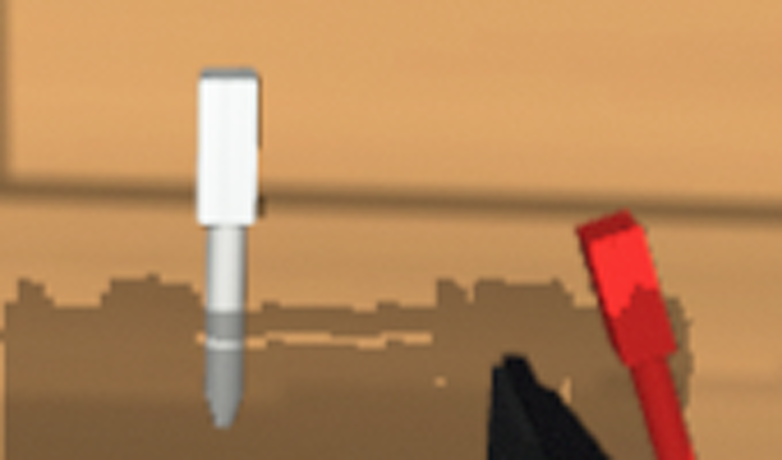

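```bash
python3 -m handwheel '[{"travel":[1,1.2,-30],"roll":-0.8},{"travel":[1,1.2,-60],"roll":-0.8},{"travel":[1,1.2,-90],"roll":-0.8},{"travel":[1,1.2,-115],"roll":-0.8},{"travel":[1,1.2,-135],"roll":-0.8},{"travel":[1,1.2,-147],"roll":-0.8},{"travel":[1,1.2,-147],"roll":-0.8},{"travel":[1,1.2,-147],"roll":-0.8}]';python3 -c "
from h import *
st()"
```

```text
t: 28.6
eef_pos: [449.9, 33.1, 12.8]
tcp_rot: [0.208, 1.57, -2.917]
ft_force: [-0.4, 1.1, 0.2]
opening: 0.738
t 28.6 tcp [449.9  33.1  12.8] jaw yaw deg -89.0 down [-0. -0. -1.] j [-0.07  0.6   2.15 -0.    0.39  1.48] F [-0.4  1.1  0.2] op 0.738
```

```bash
python3 -m handwheel '[{"travel":[0,0,-5],"roll":0},{"travel":[0,0,-9.5],"roll":0},{"travel":[0,0,-9.5],"roll":0},{"travel":[0,0,-9.5],"roll":0}]';python3 -m handwheel '[{"travel":[0,0,0],"roll":0},{"travel":[0,0,0],"roll":0},{"travel":[0,0,0],"roll":0},{"travel":[0,0,0],"roll":0},{"travel":[0,0,0],"roll":0},{"travel":[0,0,0],"roll":0},{"travel":[0,0,0],"roll":0},{"travel":[0,0,0],"roll":0}]' 1;python3 -m handwheel '[{"travel":[0,0,0],"roll":0},{"travel":[0,0,0],"roll":0}]' 1;python3 -c "
from h import *
st()
print(np.array([623.5,-59])+196*np.array([-.783,.622]))"
```

```text
t: 29.0
eef_pos: [449.9, 33.2, 3.2]
tcp_rot: [1.694, 1.571, -1.432]
ft_force: [-0.1, -0.1, 0.9]
opening: 0.734
t: 29.8
eef_pos: [449.8, 33.2, 3.2]
tcp_rot: [0.818, 1.571, -2.308]
ft_force: [0.6, -0.6, 0.4]
opening: 0.149
t: 30.0
eef_pos: [449.9, 33.2, 3.2]
tcp_rot: [1.633, 1.571, -1.493]
ft_force: [-0.2, -0.7, -0.0]
opening: 0.142
t 30.0 tcp [449.9  33.2   3.2] jaw yaw deg -89.1 down [ 0. -0. -1.] j [-0.07  0.62  2.16 -0.    0.36  1.48] F [-0.2 -0.7 -0. ] op 0.142
[470.032  62.912]
```

```bash
python3 -m handwheel '[{"travel":[0,0,20],"roll":0},{"travel":[0,0,50],"roll":0},{"travel":[0,0,80],"roll":8},{"travel":[0,0,80],"roll":16},{"travel":[0,0,80],"roll":24},{"travel":[0,0,80],"roll":32},{"travel":[0,0,80],"roll":40},{"travel":[0,0,80],"roll":48}]';python3 -m handwheel '[{"travel":[0,0,0],"roll":8},{"travel":[0,0,0],"roll":16},{"travel":[0,0,0],"roll":24},{"travel":[0,0,0],"roll":32},{"travel":[0,0,0],"roll":40},{"travel":[0,0,0],"roll":48},{"travel":[0,0,0],"roll":56},{"travel":[0,0,0],"roll":64}]';python3 -m handwheel '[{"travel":[5,10,0],"roll":8},{"travel":[10,20,0],"roll":16},{"travel":[15,25,0],"roll":24},{"travel":[20,29.7,0],"roll":28.7},{"travel":[20,29.7,-12],"roll":28.7},{"travel":[20,29.7,-24],"roll":28.7},{"travel":[20,29.7,-24],"roll":28.7},{"travel":[20,29.7,-24],"roll":28.7}]';python3 -c "
from h import *
st();s=env.state()['eef_pos']
d=np.array([np.cos(np.radians(-38.45)),np.sin(np.radians(-38.45)),0]);
P=optics.camera_params('scene');shot('scene','s18')
im=cv2.imread('pics/s18_raw.png')
x0,y0=200,130
big=cv2.resize(im[y0:y0+90,x0:x0+130],None,fx=6,fy=6,interpolation=cv2.INTER_CUBIC)
tip=s+d*76.2+[0,0,1.8]; ax=np.array([623.5,-59,50]);m=ax-d*110+[0,0,12]
for p,c in((tip,(0,0,255)),(m,(0,255,0)),(ax,(255,0,0)),(m+d*29,(0,255,255))):
  q=(proj('scene',p,P)-[x0,y0]+.5)*6; cv2.drawMarker(big,(int(q[0]),int(q[1])),c,cv2.MARKER_CROSS,12,1)
cv2.imwrite('pics/s18.png',big)
shot('wrist','w18')
"
```

```text
t: 30.8
eef_pos: [449.7, 33.2, 83.1]
tcp_rot: [-0.526, 1.571, -2.809]
ft_force: [0.9, -0.1, -0.9]
opening: 0.143
t: 31.6
eef_pos: [449.7, 33.2, 83.1]
tcp_rot: [-2.327, 1.571, 2.79]
ft_force: [-0.5, 0.3, -1.2]
opening: 0.143
t: 32.4
eef_pos: [469.8, 62.9, 59.2]
tcp_rot: [-2.627, 1.57, 2.986]
ft_force: [1.1, 0.6, -0.9]
opening: 0.141
t 32.4 tcp [469.8  62.9  59.2] jaw yaw deg 51.6 down [-0.  0. -1.] j [-0.01  0.52  2.07  0.    0.55 -0.91] F [ 1.1  0.6 -0.9] op 0.141
```

View pics/s18.png

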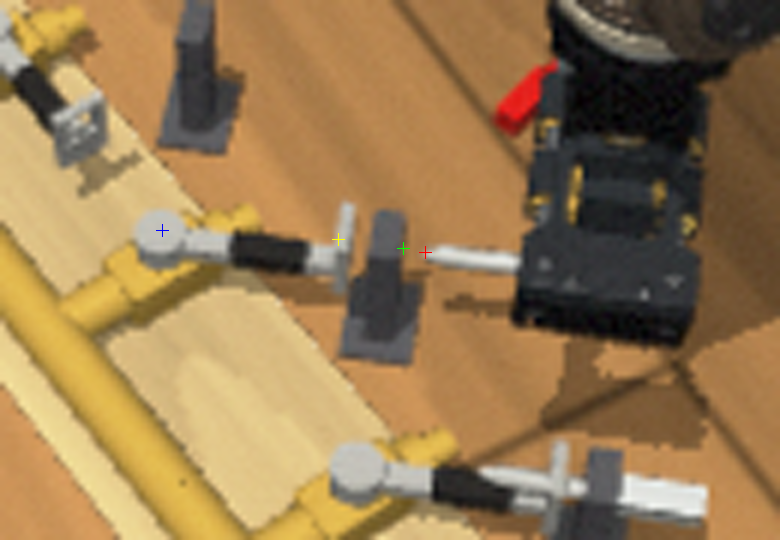

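View pics/w18.png

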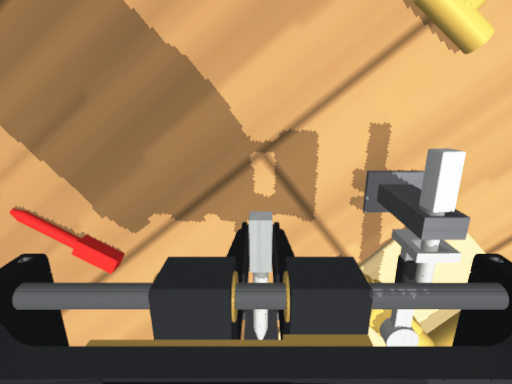

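```bash
python3 -m handwheel '[{"travel":[4,-3.1,0.3],"roll":0},{"travel":[8,-6.2,0.3],"roll":0},{"travel":[12,-9.3,0.3],"roll":0},{"travel":[16,-12.4,0.3],"roll":0},{"travel":[19,-15,0.3],"roll":0},{"travel":[19,-15,0.3],"roll":0}]';python3 -m handwheel '[{"travel":[4,-3.1,0],"roll":0},{"travel":[8,-6.2,0],"roll":0},{"travel":[12,-9.3,0],"roll":0},{"travel":[16,-12.4,0],"roll":0},{"travel":[16,-12.4,0],"roll":0}]';python3 -c "
from h import *
st()"
```

```text
t: 33.1
eef_pos: [489.3, 47.5, 59.4]
tcp_rot: [0.866, 1.57, 0.195]
ft_force: [1.5, -0.0, -0.1]
opening: 0.145
t: 33.6
eef_pos: [505.5, 35.1, 59.4]
tcp_rot: [0.728, 1.57, 0.058]
ft_force: [0.3, 1.0, -0.8]
opening: 0.147
t 33.6 tcp [505.5  35.1  59.4] jaw yaw deg 51.6 down [ 0.  0. -1.] j [-0.06  0.55  2.    0.    0.59 -0.96] F [ 0.3  1.  -0.8] op 0.147
```

```bash
python3 -m handwheel '[{"travel":[4,-3.1,0],"roll":0},{"travel":[8,-6.2,0],"roll":0},{"travel":[12,-9.3,0],"roll":0},{"travel":[15,-11.9,0],"roll":0},{"travel":[15,-11.9,0],"roll":0}]';python3 -m handwheel '[{"travel":[1.6,-1.2,0],"roll":0},{"travel":[3.2,-2.5,0],"roll":0},{"travel":[3.2,-2.5,0],"roll":0}]';python3 -m handwheel '[{"travel":[0.8,-0.6,0],"roll":0},{"travel":[1.6,-1.2,0],"roll":0},{"travel":[1.6,-1.2,0],"roll":0}]';python3 -c "
from h import *
st()"
```

```text
t: 34.1
eef_pos: [520.3, 23.2, 59.4]
tcp_rot: [0.71, 1.57, 0.039]
ft_force: [-0.5, -0.1, -0.8]
opening: 0.142
t: 34.4
eef_pos: [523.2, 21.0, 59.5]
tcp_rot: [0.871, 1.571, 0.2]
ft_force: [-0.6, -0.3, -1.2]
opening: 0.142
t: 34.7
eef_pos: [523.5, 20.5, 59.3]
tcp_rot: [-2.799, 1.568, 2.814]
ft_force: [-5.0, 5.2, 2.5]
opening: 0.143
t 34.7 tcp [523.5  20.5  59.3] jaw yaw deg 51.6 down [-0.  0. -1.] j [-0.09  0.57  1.95  0.    0.62 -0.99] F [-5.   5.2  2.5] op 0.143
```

```bash
python3 -m handwheel '[{"travel":[0.6,-0.5,0],"roll":0},{"travel":[0.6,-0.5,0],"roll":0}]';python3 -m handwheel '[{"travel":[0,0,0],"roll":0},{"travel":[0,0,0],"roll":0},{"travel":[0,0,0],"roll":0},{"travel":[0,0,0],"roll":0},{"travel":[0,0,15],"roll":0},{"travel":[0,0,40],"roll":0},{"travel":[-20,10,80],"roll":0},{"travel":[-40,30,120],"roll":0}]' 0.07;python3 -m handwheel '[{"travel":[-10,45,0],"roll":-8},{"travel":[-20,90,0],"roll":-16},{"travel":[-30,135,0],"roll":-24},{"travel":[-50,180,0],"roll":-32},{"travel":[-50,220,0],"roll":-40},{"travel":[-50,260,0],"roll":-48},{"travel":[-50,290,0],"roll":-56},{"travel":[-50,310,0],"roll":-64}]' ;python3 -c "
from h import *
st();shot('top','t19',(180,130,360,280),4);shot('scene','s19',(160,90,360,240),4)"
```

```text
t: 34.9
eef_pos: [523.5, 20.4, 59.2]
tcp_rot: [-2.795, 1.567, 2.818]
ft_force: [-7.4, 8.3, 2.7]
opening: 0.143
t: 35.7
eef_pos: [484.7, 48.9, 180.3]
tcp_rot: [-2.446, 1.57, -3.118]
ft_force: [0.7, 0.6, 0.8]
opening: 0.465
t: 36.5
eef_pos: [434.9, 361.8, 179.4]
tcp_rot: [2.429, 1.57, 0.658]
ft_force: [0.6, -0.5, 0.3]
opening: 0.462
t 36.5 tcp [434.9 361.8 179.4] jaw yaw deg -11.5 down [ 0.  0. -1.] j [0.58 0.45 1.75 0.   0.95 0.78] F [ 0.6 -0.5  0.3] op 0.462
```

View pics/t19.png

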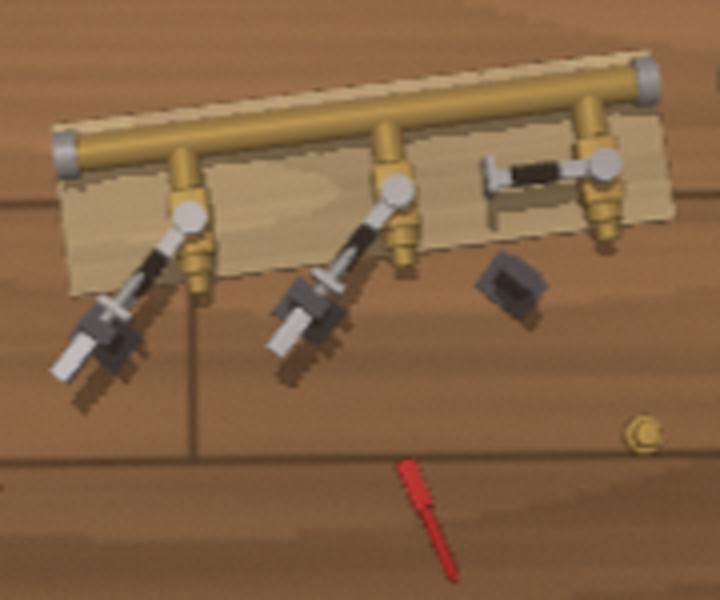

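View pics/s19.png

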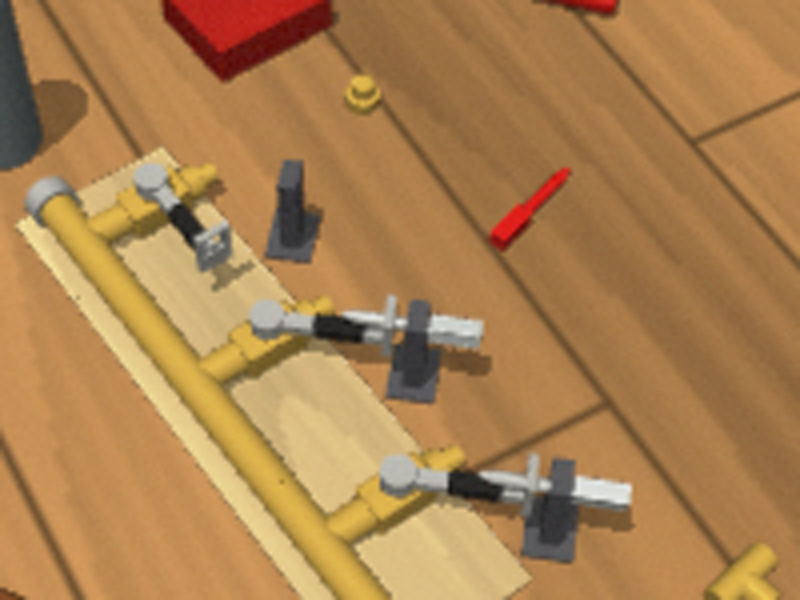

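```bash
python3 -c "
from h import *
c=lambda u,v:(180+u/4-.4,130+v/4-.4)
a=ray('top',c(604,164),50);b=ray('top',c(536,173),51);b2=ray('top',c(489,176),73)
im=cv2.imread('pics/t19_raw.png')
cv2.imwrite('pics/t19z.png',cv2.resize(im[155:195,290:350],None,fx=12,fy=12,interpolation=cv2.INTER_CUBIC))
for q in (b,b2): print(np.degrees(np.arctan2(*(q-a)[1::-1]))-96.55)
"
```

```text
0.48007953991691465
1.3333062624008534
```

View pics/t19z.png

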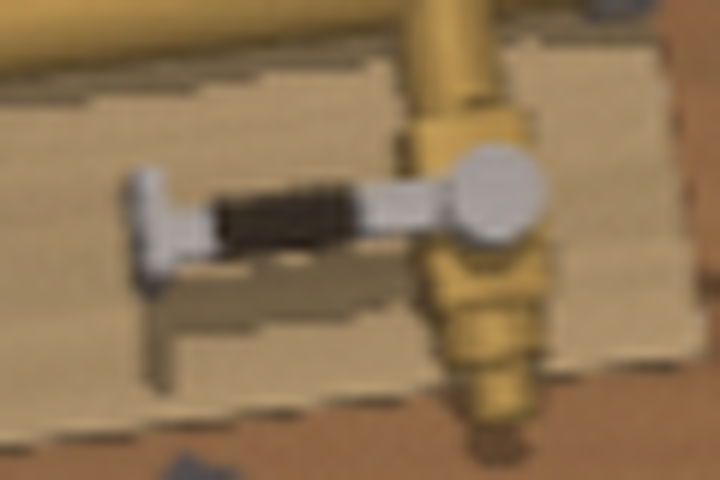

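```bash
python3 -m handwheel '[{"travel":[5,15,0],"roll":8},{"travel":[10,30,0],"roll":16},{"travel":[10,50,0],"roll":24},{"travel":[10,59,0],"roll":32},{"travel":[10,59,0],"roll":40},{"travel":[10,59,0],"roll":48},{"travel":[10,59,-30],"roll":56},{"travel":[10,59,-60],"roll":58}]' 1;python3 -m handwheel '[{"travel":[0,0,-20],"roll":0},{"travel":[0,0,-30],"roll":0},{"travel":[0,0,-30],"roll":0}]';python3 -c "
from h import *
st();shot('wrist','w20')
p0=env.state()['eef_pos'][:2]
A=np.array([479,347.5])
for a in [137]+list(range(141,232,8))+[229,231]:
  r=np.radians(a); u=np.array([np.cos(r),np.sin(r)]);t=np.array([-u[1],u[0]]); print(a,(A+75*u-21*t-p0).round(0))
"
```

```text
t: 37.4
eef_pos: [445.9, 417.4, 119.5]
tcp_rot: [1.309, 1.569, 0.563]
ft_force: [0.5, -0.1, -0.4]
opening: 0.006
t: 37.7
eef_pos: [445.2, 417.4, 88.5]
tcp_rot: [-1.713, 1.569, -2.466]
ft_force: [0.3, 0.4, -0.5]
opening: 0.004
t 37.7 tcp [445.2 417.4  88.5] jaw yaw deg 46.8 down [-0. -0. -1.] j [ 0.64  0.62  1.72 -0.    0.81 -0.17] F [ 0.3  0.4 -0.5] op 0.004
137 [-7. -4.]
141 [-12.  -7.]
149 [-20. -14.]
157 [-27. -22.]
165 [-34. -31.]
173 [-38. -40.]
181 [-42. -51.]
189 [-44. -61.]
197 [-44. -72.]
205 [-43. -83.]
213 [-41. -94.]
221 [ -37. -104.]
229 [ -32. -113.]
229 [ -32. -113.]
231 [ -30. -115.]
```

View pics/w20.png

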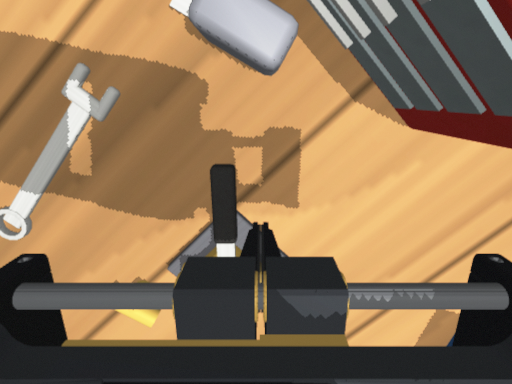

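```bash
python3 -m handwheel '[{"travel":[0,0,-20],"roll":0},{"travel":[0,0,-40],"roll":0},{"travel":[0,0,-55],"roll":0},{"travel":[0,0,-61],"roll":0},{"travel":[0,0,-61],"roll":0}]';python3 -m handwheel '[{"travel":[-7,-4,0],"roll":0},{"travel":[-12,-7,0],"roll":4},{"travel":[-20,-14,0],"roll":12},{"travel":[-27,-22,0],"roll":20},{"travel":[-34,-31,0],"roll":28},{"travel":[-38,-40,0],"roll":36},{"travel":[-42,-51,0],"roll":44},{"travel":[-44,-61,0],"roll":52}]';python3 -c "
from h import *
st()"
```

```text
t: 38.25
eef_pos: [445.3, 418.3, 28.4]
tcp_rot: [-1.72, 1.57, -2.474]
ft_force: [-0.6, -0.5, 0.2]
opening: 0.008
t: 39.05
eef_pos: [401.1, 357.4, 29.6]
tcp_rot: [0.559, 1.568, 0.718]
ft_force: [0.2, 2.8, 0.3]
opening: 0.003
t 39.05 tcp [401.1 357.4  29.6] jaw yaw deg 99.1 down [ 0.  0. -1.] j [ 0.6   0.63  1.94  0.    0.57 -1.13] F [0.2 2.8 0.3] op 0.003
```

```bash
python3 -m handwheel '[{"travel":[0,-11,-2],"roll":8},{"travel":[1,-22,-2],"roll":16},{"travel":[3,-33,-2],"roll":24},{"travel":[7,-43,-2],"roll":32},{"travel":[7,-43,-2],"roll":32}]';python3 -m handwheel '[{"travel":[2,-4,0],"roll":3},{"travel":[4,-7,0],"roll":5},{"travel":[4,-7,0],"roll":5}]';python3 -c "
from h import *
st()"
```

```text
t: 39.55
eef_pos: [408.5, 313.8, 27.4]
tcp_rot: [-0.136, 1.569, 0.577]
ft_force: [0.8, -0.0, 0.6]
opening: 0.007
t: 39.85
eef_pos: [412.2, 307.6, 27.0]
tcp_rot: [-0.136, 1.57, 0.659]
ft_force: [-0.8, 0.3, 1.2]
opening: 0.0
t 39.85 tcp [412.2 307.6  27. ] jaw yaw deg 135.6 down [ 0.  0. -1.] j [ 0.51  0.62  2.    0.    0.53 -1.85] F [-0.8  0.3  1.2] op 0.0
```

```bash
python3 -m handwheel '[{"travel":[1.4,-1.4,0],"roll":0},{"travel":[2.8,-2.8,0],"roll":0},{"travel":[2.8,-2.8,0],"roll":0}]';python3 -m handwheel '[{"travel":[1.4,-1.4,0],"roll":0},{"travel":[2.8,-2.8,0],"roll":0},{"travel":[2.8,-2.8,0],"roll":0}]';python3 -c "
from h import *
st()"
```

```text
t: 40.15
eef_pos: [414.2, 305.3, 26.7]
tcp_rot: [1.761, 1.57, 2.558]
ft_force: [-7.0, 8.5, 5.5]
opening: 0.003
t: 40.45
eef_pos: [414.5, 304.7, 26.7]
tcp_rot: [1.813, 1.566, 2.609]
ft_force: [-28.0, 37.8, 8.4]
opening: 0.002
t 40.45 tcp [414.5 304.7  26.7] jaw yaw deg 135.6 down [-0.  0. -1.] j [ 0.5   0.62  1.99  0.01  0.53 -1.87] F [-28.   37.8   8.4] op 0.002
```

```bash
python3 -m handwheel '[{"travel":[-5,5,0],"roll":0},{"travel":[-10,12,0],"roll":0},{"travel":[-10,12,30],"roll":0},{"travel":[-10,12,70],"roll":0},{"travel":[-10,12,120],"roll":0},{"travel":[-10,12,170],"roll":0},{"travel":[0,-30,190],"roll":0},{"travel":[20,-80,190],"roll":0}]';python3 -m handwheel '[{"travel":[20,-45,20],"roll":-8},{"travel":[40,-90,20],"roll":-16},{"travel":[50,-135,20],"roll":-24},{"travel":[50,-180,20],"roll":-32},{"travel":[50,-220,20],"roll":-40},{"travel":[50,-265,20],"roll":-40},{"travel":[50,-310,20],"roll":-40},{"travel":[50,-350,20],"roll":-40}]' -0.5;python3 -c "
from h import *
st();shot('top','t21',(80,120,360,320),2.8);shot('scene','s21')"
```

```text
t: 41.25
eef_pos: [437.0, 225.6, 219.7]
tcp_rot: [-0.47, 1.565, 0.331]
ft_force: [0.8, 0.7, -1.1]
opening: 0.002
t: 42.05
eef_pos: [486.2, -126.8, 236.6]
tcp_rot: [-1.07, 1.57, -0.972]
ft_force: [-0.3, 0.6, 0.0]
opening: 0.624
t 42.05 tcp [ 486.2 -126.8  236.6] jaw yaw deg 95.6 down [ 0. -0. -1.] j [-0.39  0.29  1.82 -0.    1.02 -2.06] F [-0.3  0.6  0. ] op 0.624
```

View pics/t21.png

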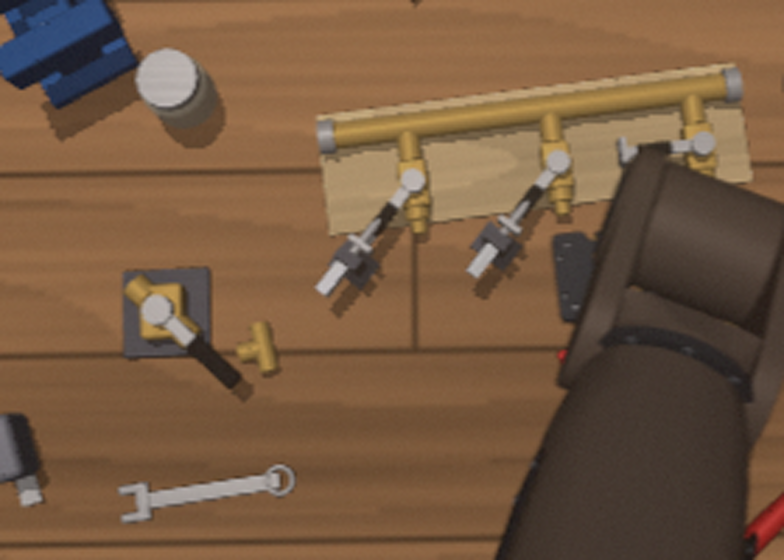

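View pics/s21.png

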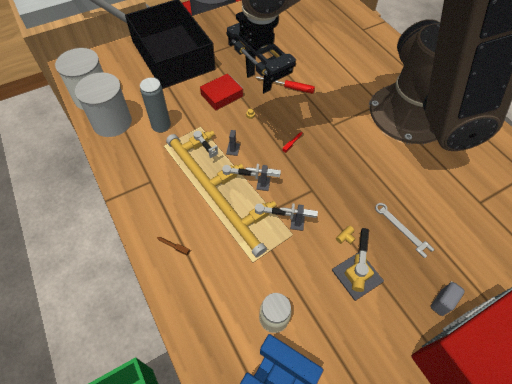

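```bash
python3 -c "
from h import *
print(job.job_done())"
```

```text
the job is handed in; nothing more can be done
None
```

The job is done and handed in at about 42 s of the 210 s allowed.

- **Order of work:** I shut the main valve to its stop first. I then set zone1 and zone2 half open, shut zone3 to its stop, and pushed the two pins found on the bench home in zone1 and zone2. Only then did I open the main valve again to its stop.
- **Pins home:** Both pins met a firm shoulder stop, about 11 N each. In the pictures their rods run through the post and lever eyes, with the heads against the posts.
- **Zone3:** The lever reads within about 1 degree of shut by picture, and it met a stop at about 19 N.
- **Main valve:** The last top view shows the lever about 90 degrees from its shut position, and both ends were felt as stops.
- **Other things on the bench:** In the last views the tee, bushing, jar, spray can and look-alikes look unmoved, and no third pin is visible.
- **One high force:** The final push of the main lever against its open stop briefly showed 47 N at the wrist. Only the fingertips were pushing, not the gripper body, and it stayed well under the 120 N wrist limit. No check failed.

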